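# Push the battery home and clamp it with the wing nut

## Task

Push the yellow-banded battery pack fully home against the end stop of its cradle, then tighten the blue three-winged nut clockwise, in short arcs between the red and black binding posts, until its rubber foot first touches the battery, and about 25 degrees more so that the battery is held snugly but not overtightened. Do not knock the two posts, leave the other things on the bench where they are, and let go of the nut at the end.

Things in the scene. Friction and masses are not known exactly. Their poses are not given: they have to be found in the camera images.
- cradle: Grey open channel fixed to the bench, an aluminium bridge across it. Origin on the bench under the nut's axis; its x axis is the way the battery is pushed home, z up. Floor plate 6 mm thick, x = -183 to +47 mm, 96 mm wide. Side rails x = -81 to +44 mm, top at z = 26 mm, inner faces at y = +-34.5 mm. Bridge legs y = +-41 to +-48 mm, beam x = +-15 mm, z = 70 to 80 mm.
- stop (a point): Foot of the end stop's inner face, at cradle x = +41 mm, y = 0, z = 6 mm: an upright grey wall across the channel, its top at z = 34 mm. The battery is home when its front end is against this face (battery origin then at cradle x = -34 mm, its rear face at x = -109 mm).
- battery: Loose black battery pack with a yellow band, 150 mm long (x), 65 mm wide (y), 45 mm high, 0.5 to 0.75 kg; origin at the centre of its underside. It stands in the channel on the floor plate (underside at z = 6 mm), along the cradle's x axis, its front end already under the bridge, 25 to 60 mm short of the stop. Sliding it takes about 3 to 8 N.
- nut: Blue three-winged nut on an upright screw through the bridge; below the beam a rubber foot, 36 mm across, turns and descends with it. Origin on the axis (cradle x = y = 0) under the hub, z about 88 mm at first. Tighten clockwise from above (yaw decreases): it descends 1.9 mm per radian. Turning it free takes about 0.075 Nm; it stays where it is left.
- nut_grip (a point): Point on the nut's axis at mid-height of the wings, 18 mm above the nut's origin. Hub 18 mm in diameter. Three flat upright wings, one along the nut's own +x, the others 120 degrees either side; each 10 mm thick, out to 30 mm from the axis, from 6 to 30 mm above the nut's origin. A wing can be pinched, or pushed on its flank.
- screw_top (a point): Fixed point on the screw's axis at the top of the bridge beam, z = 80 mm. The foot starts 0.7 to 7 mm above the battery; the gap differs each time and no pose shows it. From first touch the turning torque rises by some 0.4 to 0.75 Nm per radian, the clamping force by some 50 N per radian. A push near a wing's tip feels about 2.5 N when free, over 5 N within some 0.2 rad of first touch.
- post_red: Fixed red binding post on the bridge beam: upright cylinder, 14 mm in diameter, at cradle x = 0, y = +42 mm, from z = 80 to 119 mm; origin at its foot. The wings pass it by 5 mm, fingers beside a wing do not: work in arcs between the posts, then move to another wing.
- post_black: Fixed black binding post, the same as the red one, at cradle x = 0, y = -42 mm.
- spare_pack: Bystander: loose grey battery pack with a blue band, 110 x 60 x 40 mm, origin at the centre of its underside.
- meter: Bystander: loose orange multimeter, 150 x 75 x 40 mm, lying on its back, origin at the centre of its underside.
- spool: Bystander: loose white spool, 56 mm across, 38 mm high, origin at the centre of its underside.
- flux: Bystander: loose small amber bottle, 36 mm across, 75 mm high, origin at the centre of its underside.
- driver: Bystander: loose screwdriver with a red handle, lying on the bench.
- board: Bystander: loose green circuit board, 90 x 60 mm, lying flat, origin at the centre of its underside.
- tin: Bystander: loose small steel dish, 48 mm across, 22 mm high, beside the cradle, origin at the centre of its underside.
Things that resemble listed ones, but are neither listed nor needed, are in the scene too. What is shaped like the cradle but brown or green is not meant.

How it is judged:
By the outcome, as a careful person would: the job done as asked, in the order asked, and still so for the second after the job is handed in, with the robot touching nothing.
It also fails if it takes over 72 s, if anything falls off the work surface, if the arm or the gripper's body presses on something with over 40 N, if the wrist force passes 120 N, or if a joint passes its speed limit or range.

## Robot

A 7-joint arm with a two-finger parallel gripper is mounted at the origin on the work surface. World frame = base frame: x ahead of the robot, y to its left, z up, the work surface at z = 0. Lengths are in m, angles in rad, forces in N, time in s.
With the tool pointing down it reaches from about 0.4 to 0.85 m from the base axis. Payload 10.4 kg.
Tool frame: the origin (TCP) lies midway between the tips of the shut fingers; the grasp point (between the pads) lies 19 mm behind it; z points along the fingers, y is the line along which they close (so a half turn about z gives the same grasp; the last joint's range is limited). The gripper opens to 85 mm and grips with 20 to 120 N. Pads are 22 mm wide; open, the fingers measure 114 mm over their backs; the gripper's body (76 mm by 85 mm) begins 54 mm behind the grasp point. The pads swing forward as they close: fully open they stand 13 mm farther back than shut.
Start: joints at [1.231, 0.332, -0.065, 1.46, 0.022, 1.35, -0.088], TCP at [0.195, -0.594, 0.231] pointing down, gripper open.
Joint ranges: [-2.6, 2.6], [-0.5, 2.12], [-1.47, 1.34], [0.16, 2.42], [-1.27, 4.41], [0.06, 2.06], [-2.6, 2.6]. Speed limits (rad/s): [2.22, 2.22, 2.79, 2.79, 3.14, 3.14, 3.14].

## Interface

Orientations are given as a unit quaternion [x, y, z, w].
In Python, from workcell import get_obs, camera, camera_params, hand_in gives the robot as it stands.
- The arm moves only by the tool carry_out, never from a script. Its argument "commands" is a list that holds one entry, the list of rows, each a list of 6 numbers: the shift along the tool's x, y, z in units of 40 mm (1.0 is 40 mm), then the turn, a rotation vector about the tool's x, y, z in units of 6 degrees (1.0 is 6 degrees). In form: [[[x, y, z, ax, ay, az], ...]]. A call has 1 to 20 rows; each row shifts and turns the commanded pose from where the row before left it, along the tool's axes as they then stand; what a row does not reach is not made up. A row lasts 1/12 s, in which the tool goes at most 41.7 mm and 7.16 degrees, less where a joint would pass 70% of its speed; a pose out of reach is approached as far as the arm can. A call is refused whole if a number of a shift passes 1 or a number of a turn 1, either way. A call with a gripper value outside its range is refused whole. "hand" is the closure, from -1 (fully open) to 1 (shut), set as the call begins (left out, the last holds). The fingers move at their own pace and stop on an object; "force" is the grip in N (left out, the last holds). Time passes only in rows, so rows that do not move let the fingers close. It gives the time, the measured TCP pose, the force, the opening and the grip force at its end, in the units of the state.
- get_obs(): the state, without advancing time (a new reading comes with each control period).
- camera(name): name is "scene" or "top" or "wrist"; returns the picture (420x560x3 uint8, red, green, blue); there is no depth.
- camera_params(name): a dict with "mtx" (3x3 intrinsics, pixels), "k1" (the pictures are not rectified: a ray, as slopes to the right and down, at radius r is drawn at 1 + k1 r^2 times it, then the intrinsics apply), "R" (3x3) and "t" (3): a world point X has camera coordinates R X + t. Camera axes: x right, y down, z forward; pixel columns grow to the right and rows downward; lengths in m; the calibration is good to about 2 mm. A picture is of the moment at which its call begins: read the wrist's pose just before it. camera_params takes no time and is no camera call; for the wrist camera it gives the pose at the moment of the call.
- hand_in(): hands the job in; it is judged then, once.
The state is a dict: "clock": time; "joint_pos": joint angles; "joint_velocities": joint speeds; "tau": joint torques, N m; "position": TCP position; "ee_rot": TCP orientation; "ft_force": force on the tool from outside, world axes, zero at the start; "torque": the same for the moment, N m; "grip_width": opening from 0.0 (shut) to 1.0 (fully open); "grasp_force": force on a finger pad.
Only numpy, scipy, OpenCV 4.12 (cv2) and the standard library are available. Lean on these libraries where they do the work, as an engineer would, in place of code of your own. Each camera call takes 0.05 s, during which the arm holds its last target. There are 200 camera calls.

## Working session

There is one attempt and no reset: what is moved stays moved. The work goes in short steps, Python scripts to look and compute and a tool call to move; the robot and the scene stay as the last step left them, time stands still between calls to the robot, and variables do not carry over. Pictures are saved under pics/ and viewed, at most 10 in all, crops included, and the job is handed in when it is done.

Besides the shell and the picture viewer there is one more tool, called after "Emit:" by a JSON object that holds its "name" and its "arguments". carry_out: Moves the arm, as the interface text tells. Its arguments: {"type":"object","properties":{"commands":{"type":"array"},"hand":{"type":"number"},"force":{"type":"number"}},"required":["commands"]}

```bash
mkdir -p pics; ls
python3 - <<'E'
from workcell import *
import cv2,numpy as np
o=get_obs();print(o)
for n in("scene","top"):
    im=camera(n);cv2.imwrite(f"pics/{n}0.png",im[:,:,::-1]);p=camera_params(n);print(n,p)
E
```

```text
pics
{'clock': 0.0, 'joint_pos': array([ 1.23141471,  0.33288843, -0.0646998 ,  1.46098889,  0.02155842,
        1.34990088, -0.08848054]), 'joint_velocities': array([ 4.20827240e-04,  1.16166256e-03,  2.58715294e-03,  1.41653822e-03,
        1.09159371e-03,  9.35640024e-04, -7.31218041e-06]), 'tau': array([ 3.44940663e-04, -6.25451875e+01,  4.94859880e-02, -3.91603124e+01,
        1.62928272e-02,  9.99772979e-03, -4.21078323e-05]), 'position': array([ 0.19457584, -0.59352014,  0.23048287]), 'ee_rot': array([ 9.87479571e-01,  1.57745176e-01, -1.32653200e-04, -7.34215540e-04]), 'ft_force': array([ 0.49473802, -0.15475855,  0.09450242]), 'torque': array([-0.03947421,  0.06379954,  0.03159575]), 'grasp_force': 0.0, 'grip_width': 0.999918617468394}
scene {'mtx': array([[517.50692389,   0.        , 276.26796037],
       [  0.        , 517.50692389, 215.52719967],
       [  0.        ,   0.        ,   1.        ]]), 'k1': 0.03387287781921947, 'R': array([[-0.76757314,  0.64091756,  0.00749368],
       [ 0.45028477,  0.54751489, -0.70531629],
       [-0.4561525 , -0.53800754, -0.70885314]]), 't': array([ 0.27751314, -0.17818079,  1.80156539])}
top {'mtx': array([[428.81980448,   0.        , 279.63718388],
       [  0.        , 428.81980448, 211.86492893],
       [  0.        ,   0.        ,   1.        ]]), 'k1': 0.027859724296783968, 'R': array([[-1.04212108e-03, -9.99874319e-01,  1.58196262e-02],
       [-9.97881969e-01,  1.08396803e-05, -6.50505583e-02],
       [ 6.50422112e-02, -1.58539103e-02, -9.97756566e-01]]), 't': array([0.07719194, 0.45264764, 1.35182627])}
```

View pics/scene0.png

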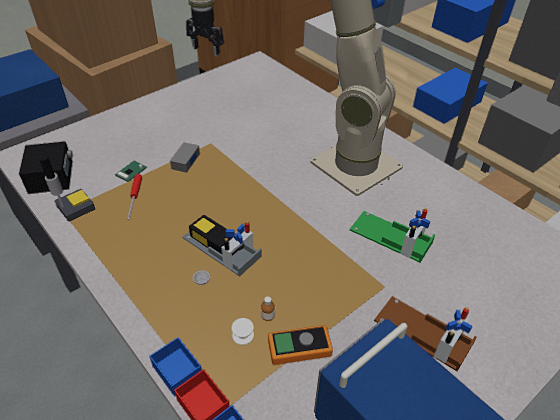

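View pics/top0.png

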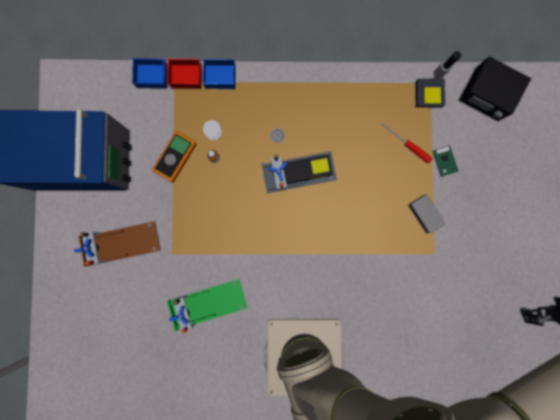

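Candidates for the cradle: the grey one at top (300,172) / scene (225,245). The green one at top (207,303) and the brown one at top (118,245) are excluded by colour. The yellow-topped black pack at top (430,93) stands outside any cradle, so it's a lookalike. I choose the grey cradle and check it in a close crop.

```bash
cat > h.py <<'E'
from workcell import *
import cv2,numpy as np
from scipy.spatial.transform import Rotation as Ro
def ray(n,uv,p=None):
    p=p or camera_params(n);K=p["mtx"]
    d=np.array([(uv[0]-K[0,2])/K[0,0],(uv[1]-K[1,2])/K[1,1]]);s=d.copy()
    for _ in range(10): s=d/(1+p["k1"]*(s@s))
    R=p["R"];return -R.T@p["t"],R.T@np.r_[s,1]
def onz(n,uv,z,p=None):
    c,d=ray(n,uv,p);return c+d*(z-c[2])/d[2]
def proj(n,X,p=None):
    p=p or camera_params(n);c=p["R"]@X+p["t"];s=c[:2]/c[2];s=s*(1+p["k1"]*(s@s))
    return p["mtx"][:2,:2]@s+p["mtx"][:2,2]
E
python3 - <<'E'
from h import *
t=cv2.imread("pics/top0.png");s=cv2.imread("pics/scene0.png")
a=cv2.resize(t[140:205,250:350],(780,507)[:2] if 0 else (600,390),interpolation=cv2.INTER_CUBIC)
a=cv2.resize(t[140:200,250:350],(500,300),interpolation=cv2.INTER_CUBIC)
b=cv2.resize(s[205:280,175:275],(400,300),interpolation=cv2.INTER_CUBIC)
b=cv2.resize(b,(500,300)) if 0 else b
cv2.imwrite("pics/crop.png",np.vstack([a,np.hstack([b,np.zeros((300,100,3),np.uint8)])]))
for n,im in(("top",t),("scene",s)):
    h=cv2.cvtColor(im,cv2.COLOR_BGR2HSV)
    x0,x1,y0,y1=(255,345,145,200) if n=="top" else (180,270,205,275)
    for nm,lo,hi in(("yel",(20,120,100),(35,255,255)),("blue",(100,120,60),(125,255,255)),("red",(0,150,80),(6,255,255)),("grey",(0,0,50),(179,60,170))):
        m=cv2.inRange(h,lo,hi);q=np.zeros_like(m);q[y0:y1,x0:x1]=m[y0:y1,x0:x1]
        k,l,st,c=cv2.connectedComponentsWithStats(q)
        for i in range(1,k):
            if st[i,4]>12:
                pts=np.argwhere(l==i)[:,::-1].astype(np.float32);r=cv2.minAreaRect(pts)
                print(n,nm,st[i,4],c[i].round(1),cv2.boxPoints(r).round(1).tolist())
E
```

```text
top yel 234 [319.7 165.5] [[310.20001220703125, 160.3000030517578], [326.8999938964844, 157.3000030517578], [329.29998779296875, 170.8000030517578], [312.6000061035156, 173.89999389648438]]
top blue 100 [278.6 169.5] [[266.5, 174.5], [272.1000061035156, 157.6999969482422], [287.3999938964844, 162.8000030517578], [281.79998779296875, 179.60000610351562]]
top grey 999 [293.4 173.4] [[260.6000061035156, 159.5], [329.79998779296875, 146.5], [336.0, 179.39999389648438], [266.79998779296875, 192.39999389648438]]
scene yel 181 [204.2 225. ] [[193.39999389648438, 224.89999389648438], [200.0, 215.0], [214.8000030517578, 224.8000030517578], [208.1999969482422, 234.8000030517578]]
scene yel 19 [247.8 223.6] [[242.5, 222.5], [246.5, 218.5], [254.0, 226.0], [250.0, 230.0]]
scene yel 74 [199.6 237.8] [[190.6999969482422, 234.5], [193.0, 231.0], [208.0, 241.0], [205.6999969482422, 244.5]]
scene blue 166 [235.2 233.2] [[225.0, 224.0], [243.0, 224.0], [243.0, 243.0], [225.0, 243.0]]
scene red 35 [246.6 227.1] [[245.0, 232.0], [245.0, 222.0], [249.0, 222.0], [249.0, 232.0]]
scene grey 1191 [231.3 254. ] [[182.10000610351562, 237.39999389648438], [206.5, 201.3000030517578], [268.3999938964844, 243.10000610351562], [244.0, 279.20001220703125]]
scene grey 56 [201.5 272.5] [[194.0, 274.0], [194.0, 270.0], [209.0, 270.0], [209.0, 274.0]]
```

View pics/crop.png

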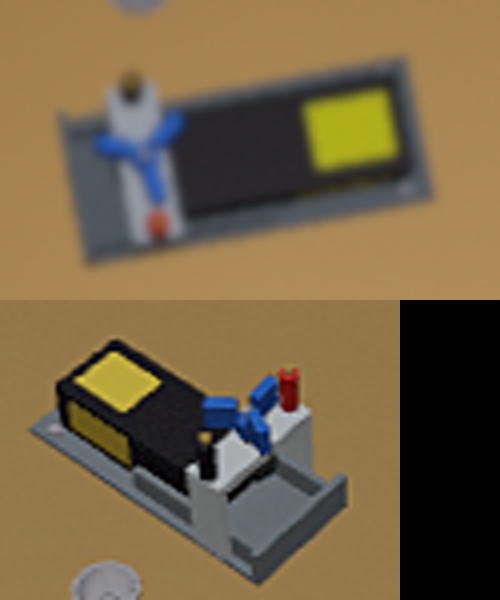

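Run:
```python
from h import *
rr=[onz("top",u,z)  for u,z in(((330.6,151.2),.006),((337.2,179.4),.006),((267.2,192.7),.006),((261.6,162),.02))]
print(np.round(rr,4))
mid=(rr[0]+rr[1])/2; fr=rr[1]-rr[0];print("width",np.linalg.norm(fr[:2]),"len",np.linalg.norm((rr[2]-rr[1])[:2]))
e=(rr[2]-rr[1])[:2];print("yaw long",np.degrees(np.arctan2(e[1],e[0])),"from end",np.degrees(np.arctan2(-fr[0],fr[1]))%180, np.degrees(np.arctan2(fr[1],fr[0])))
x=e/np.linalg.norm(e);print("origin", mid[:2]+.183*x)
def tri(a,b):
    A=[];B=[]
    for n,u in(("top",a),("scene",b)):
        c,d=ray(n,u);d/=np.linalg.norm(d);P=np.eye(3)-np.outer(d,d);A.append(P);B.append(P@c)
    X=np.linalg.solve(sum(A),sum(B));return X,np.linalg.norm(A[0]@X-B[0])
r=tri((281.4,184.5),(247.3,222.5-2+0));k=tri((276,155.5),(226.2,235));print("red",r,"black",k)
print("yellow", onz("top",(319.7,165.5),.051), onz("scene",(204.2,225),.051))
```

```text
[[ 0.65   -0.0884  0.006 ]
 [ 0.5581 -0.109   0.006 ]
 [ 0.5149  0.1167  0.006 ]
 [ 0.6118  0.1345  0.02  ]]
width 0.09415685469909867 len 0.22976711738176683
yaw long 100.84506592027664 from end 102.61798423860334 -167.38201576139667
origin [0.56964784 0.08106564]
red (array([0.5271992 , 0.07281867, 0.12078075]), np.float64(0.0008176939652197978)) black (array([0.61079308, 0.08910512, 0.13277805]), np.float64(0.00034060760467782847))
yellow [ 0.59543826 -0.04778707  0.051     ] [ 0.59673857 -0.04886615  0.051     ]
```

Emit:
{"name": "carry_out", "arguments": {"commands": [[[0.953, -0.029, 0, 0, 0, -0.583], [0.953, -0.029, 0, 0, 0, -0.583], [0.953, -0.029, 0, 0, 0, -0.583], [0.953, -0.029, 0, 0, 0, -0.583], [0.953, -0.029, 0, 0, 0, -0.583], [0.953, -0.029, 0, 0, 0, -0.583], [0.953, -0.029, 0, 0, 0, -0.583], [0.953, -0.029, 0, 0, 0, -0.583], [0.953, -0.029, 0, 0, 0, -0.583], [0.953, -0.029, 0, 0, 0, -0.583], [0.953, -0.029, 0, 0, 0, -0.583], [0.953, -0.029, 0, 0, 0, -0.583], [0.953, -0.029, 0, 0, 0, -0.583], [0.953, -0.029, 0, 0, 0, -0.583], [0.953, -0.029, 0, 0, 0, -0.583], [0.953, -0.029, 0, 0, 0, -0.583], [0.953, -0.029, 0, 0, 0, -0.583], [0, 0, 0, 0, 0, -1], [0, 0, 0, 0, 0, -1], [0, 0, 0, 0, 0, -1]]], "hand": 1, "force": 60}}

```text
clock: 1.77
position: [0.6104, -0.1333, 0.2309]
ee_rot: [0.669, 0.743, -0.0, -0.0]
ft_force: [0.1, -0.1, 0.2]
grip_width: -0.004
grasp_force: 0.0
```

```bash
cat >> h.py <<'E'
def tool():
    o=get_obs();p=o["position"];R=Ro.from_quat(o["ee_rot"]).as_matrix()
    return o,p,R,np.degrees(np.arctan2(R[1,0],R[0,0]))
def totool(X):
    o,p,R,y=tool();return R.T@(np.array(X)-p)/.04
E
python3 - <<'E'
from h import *
import pickle
p=camera_params("wrist");im=camera("wrist");cv2.imwrite("pics/w1.png",im[:,:,::-1]);pickle.dump(p,open("w1.pkl","wb"))
O=np.array([.5693,.081,0]);a=np.radians(101);x=np.array([np.cos(a),np.sin(a),0]);y=np.array([-x[1],x[0],0]);z=np.array([0,0,1])
for n,q in(("rear R",(-.183,.048,.006)),("rear L",(-.183,-.048,.006)),("redtop",(0,.042,.119)),("blacktop",(0,-.042,.119)),("stop",(.044,0,.034))):
    print(n,proj("wrist",O+q[0]*x+q[1]*y+q[2]*z,p).round(1))
E
```

```text
rear R [233.  153.1]
rear L [321.7 145.2]
redtop [ 182.9 -118.8]
blacktop [ 318.1 -133.6]
stop [ 252.6 -122.1]
```

View pics/w1.png

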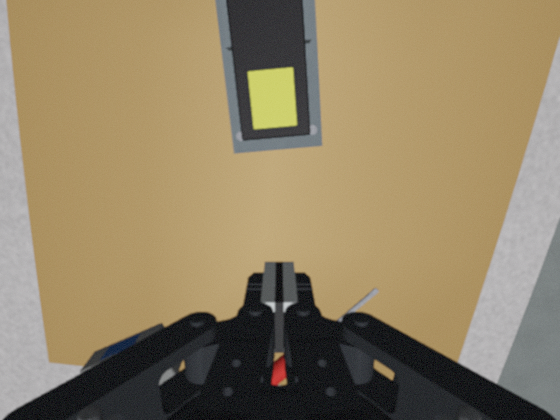

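```bash
cat >> h.py <<'E'
O=np.array([.5693,.081,0]);YAW=101.;_a=np.radians(YAW);cx=np.array([np.cos(_a),np.sin(_a),0]);cy=np.array([-cx[1],cx[0],0])
def W(x,y,z): return O+x*cx+y*cy+np.array([0,0,z])
def C(X): d=np.array(X)-O;return np.array([d@cx,d@cy,d[2]])
E
python3 - <<'E'
from h import *
import pickle
p=pickle.load(open("w1.pkl","rb"))
for u in((243.5,140),(310,134.5)): print(C(onz("wrist",u,.006,p)).round(4))
for u in((234.3,153),(321.8,145.7)): print(C(onz("wrist",u,.006,p)).round(4))
print(tool()[3],C(tool()[1]).round(4),"to target",totool(W(-.205,0,.025)).round(3))
E
```

```text
[-0.1701  0.0351  0.006 ]
[-0.1706 -0.0362  0.006 ]
[-0.183   0.0466  0.006 ]
[-0.1835 -0.0481  0.006 ]
96.38764444041043 [-0.2188  0.0008  0.2308] to target [ 3.440e-01 -2.000e-03  5.145e+00]
```

Emit:
{"name": "carry_out", "arguments": {"commands": [[[0.344, 0, 0.9, 0, 0, -0.77], [0, 0, 0.9, 0, 0, 0], [0, 0, 0.9, 0, 0, 0], [0, 0, 0.9, 0, 0, 0], [0, 0, 0.9, 0, 0, 0], [0, 0, 0.645, 0, 0, 0], [0, 0, 0, 0, 0, 0], [0.15, 0, 0, 0, 0, 0], [0.15, 0, 0, 0, 0, 0], [0.15, 0, 0, 0, 0, 0], [0.15, 0, 0, 0, 0, 0], [0.15, 0, 0, 0, 0, 0], [0.15, 0, 0, 0, 0, 0], [0.15, 0, 0, 0, 0, 0]]]}}

```text
clock: 2.98
position: [0.6026, -0.0804, 0.027]
ee_rot: [0.642, 0.767, -0.0, 0.002]
ft_force: [1.1, -5.1, 3.8]
grip_width: -0.003
grasp_force: 2.8
```

Run:
```python
from h import *
o,p,R,y=tool();print(C(p).round(4),y,o["ft_force"].round(2))
```

```text
[-0.1648 -0.0019  0.027 ] 100.1652190665452 [ 1.13 -5.11  3.78]
```

Emit:
{"name": "carry_out", "arguments": {"commands": [[[0.14, 0, 0, 0, 0, 0], [0.14, 0, 0, 0, 0, 0], [0.14, 0, 0, 0, 0, 0], [0.14, 0, 0, 0, 0, 0], [0.14, 0, 0, 0, 0, 0], [0.14, 0, 0, 0, 0, 0], [0.05, 0, 0, 0, 0, 0], [0.05, 0, 0, 0, 0, 0]]]}}

```text
clock: 3.65
position: [0.5957, -0.043, 0.0266]
ee_rot: [0.641, 0.767, 0.0, 0.001]
ft_force: [1.2, -6.0, 4.2]
grip_width: 0.001
grasp_force: 2.9
```

Run:
```python
from h import *
o,p,R,y=tool();print(C(p).round(4),y,o["ft_force"].round(2))
```

```text
[-0.1268 -0.0023  0.0266] 100.19668863564168 [ 1.18 -6.    4.2 ]
```

Emit:
{"name": "carry_out", "arguments": {"commands": [[[0.05, 0, 0, 0, 0, 0], [0.05, 0, 0, 0, 0, 0], [0.05, 0, 0, 0, 0, 0], [0.04, 0, 0, 0, 0, 0]]]}}

```text
clock: 3.98
position: [0.5945, -0.037, 0.0264]
ee_rot: [0.642, 0.767, -0.0, 0.002]
ft_force: [2.5, -14.0, 3.8]
grip_width: 0.001
grasp_force: 6.5
```

Emit:
{"name": "carry_out", "arguments": {"commands": [[[0.03, 0, 0, 0, 0, 0], [0.03, 0, 0, 0, 0, 0]]]}}

```text
clock: 4.15
position: [0.5945, -0.037, 0.0265]
ee_rot: [0.643, 0.766, -0.001, 0.003]
ft_force: [5.4, -17.0, 1.6]
grip_width: 0.0
grasp_force: 9.0
```

Emit:
{"name": "carry_out", "arguments": {"commands": [[[-0.15, 0, 0, 0, 0, 0], [-0.25, 0, 0, 0, 0, 0], [0, 0, -0.9, 0, 0, 0], [0, 0, -0.9, 0, 0, 0], [0, 0, -0.9, 0, 0, 0], [0, 0, -0.9, 0, 0, 0], [0.6, 0, -0.7, 0, 0, 0], [0.7, 0, 0, 0, 0, 0], [0.6, 0, 0, 0, 0, 0], [0, 0, 0, 0, 0, 0], [0, 0, 0, 0, 0, 0]]]}}

```text
clock: 5.07
position: [0.582, 0.0285, 0.1977]
ee_rot: [0.64, 0.769, 0.0, -0.0]
ft_force: [0.5, -1.6, 0.3]
grip_width: -0.003
grasp_force: 0.0
```

Run:
```python
from h import *
o,pp,R,y=tool();print(C(pp).round(4),y,o["ft_force"].round(2))
p=camera_params("wrist");im=camera("wrist")[:,:,::-1].copy();cv2.imwrite("pics/w2.png",im)
h=cv2.cvtColor(im,cv2.COLOR_BGR2HSV)
for nm,lo,hi in(("yel",(22,120,100),(35,255,255)),("blue",(100,120,40),(125,255,255)),("red",(0,150,60),(6,255,255))):
    m=cv2.inRange(h,lo,hi);k,l,st,c=cv2.connectedComponentsWithStats(m)
    for i in range(1,k):
        if st[i,4]>60: print(nm,st[i],c[i].round(1),[C(onz("wrist",c[i],z,p)).round(4) for z in(.051,.119)])
for n,q in(("redtop",(0,.042,.119)),("blacktop",(0,-.042,.119)),("nut",(0,0,.118))): print(n,proj("wrist",W(*q),p).round(1))
```

```text
[-0.0539 -0.0024  0.1977] 100.44041928695367 [ 0.47 -1.55  0.34]
yel [256 194  46  54 817] [277.9 232.3] [array([-0.085 , -0.0005,  0.051 ]), array([-0.0596, -0.0009,  0.119 ])]
blue [ 232  100   76   86 1886] [276.9 144.4] [array([-0.0058, -0.0006,  0.051 ]), array([ 0.0009, -0.0009,  0.119 ])]
red [204 135  24  21 253] [216.7 143.6] [array([-0.0046,  0.0502,  0.051 ]), array([0.0019, 0.0379, 0.119 ])]
redtop [210.6 146.6]
blacktop [340.3 145.2]
nut [275.5 145.6]
```

View pics/w2.png

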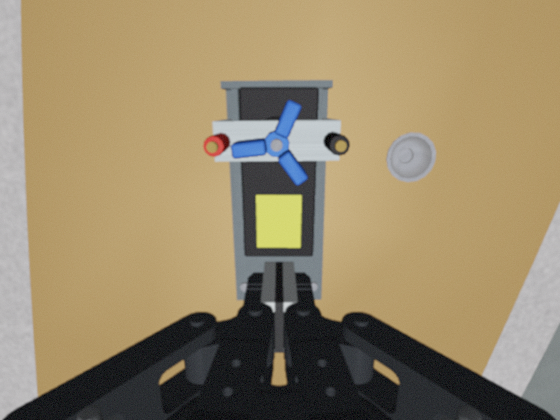

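The battery's front now reaches the stop (row 87), and the meter, tin and the rest are undisturbed. The nut hub is at (276,145), with wing tips at about (293,103), (233,150) and (302,182). The posts are at (211,146) and (340,145). Next I measure the wing angle and the tip width.

```bash
cat >> h.py <<'E'
def pose(psi,side,z=.098,r=24,t=20):
    """TCP target and yaw for pushing a wing at cradle angle psi (deg); side +1 = tool x outward"""
    q=np.radians(psi);X=W(r*1e-3*np.cos(q)-t*1e-3*np.sin(q),r*1e-3*np.sin(q)+t*1e-3*np.cos(q),z)
    return X,YAW+psi-5-(0 if side>0 else 180)
def goto(psi,side,z=.098):
    X,yw=pose(psi,side,z);y=tool()[3];print("shift",totool(X).round(3),"turn",round(-((yw-y+180)%360-180)/6,3))
def wings(ztop):
    p=camera_params("wrist");im=camera("wrist")[:,:,::-1].copy()
    m=cv2.inRange(cv2.cvtColor(im,cv2.COLOR_BGR2HSV),(100,120,40),(125,255,255))
    k,l,st,c=cv2.connectedComponentsWithStats(m);i=1+np.argmax(st[1:,4])
    P=np.array([C(onz("wrist",u[::-1],ztop,p))[:2] for u in np.argwhere(l==i)]);P=P[np.hypot(*P.T)>.012]
    return im,np.degrees(np.angle(np.mean(np.exp(3j*np.arctan2(P[:,1],P[:,0])))))/3
E
python3 - <<'E'
from h import *
im,t=wings(.116);print("theta",t)
o,p,R,y=tool();pr=camera_params("wrist")
print(proj("wrist",p+R@[0,.0145,0],pr),proj("wrist",p-R@[0,.0145,0],pr),proj("wrist",p+R@[.011,0,0],pr))
goto(t+9,1,.15);goto(t+9,1,.098)
E
```

```text
theta -24.388152230005318
[311.54242749 279.24271778] [250.08317455 279.33274489] [280.84255959 257.99768603]
shift [ 2.121 -0.409  1.179] turn 3.267
shift [ 2.121 -0.408  2.479] turn 3.267
```

The shut tip is only about 31 px wide (±7.3 mm), so I use a 13 mm offset.

```bash
sed -i 's/t=20)/t=13)/' h.py
python3 - <<'E'
from h import *
goto(-24.4+13,1,.098)
E
```

```text
shift [ 2.064 -0.284  2.479] turn 2.602
```

Emit:
{"name": "carry_out", "arguments": {"commands": [[[0.7, -0.095, 0, 0, 0, 0], [0.7, -0.095, 0, 0, 0, 0], [0.664, -0.094, 0, 0, 0, 0], [0, 0, 0.3, 0, 0, 0.9], [0, 0, 0.5, 0, 0, 0.9], [0, 0, 0.5, 0, 0, 0.8], [0, 0, 0, 0, 0, 0]]]}}

```text
clock: 5.75
position: [0.5548, 0.104, 0.1416]
ee_rot: [0.741, 0.671, -0.003, -0.002]
ft_force: [-0.9, -0.6, 0.3]
grip_width: 0.002
grasp_force: 0.0
```

Run:
```python
from h import *
o,p,R,y=tool();print(C(p).round(4),y,o["ft_force"].round(2));goto(-24.4+13,1,.098)
```

```text
[0.0253 0.0098 0.1416] 84.32284982279802 [-0.88 -0.62  0.34]
shift [0.033 0.044 1.09 ] turn -0.046
```

Emit:
{"name": "carry_out", "arguments": {"commands": [[[0, 0, 0.5, 0, 0, 0], [0, 0, 0.5, 0, 0, 0], [0, 0, 0.09, 0, 0, 0], [0, 0, 0, 0, 0, 0]]]}}

```text
clock: 6.08
position: [0.5562, 0.105, 0.1014]
ee_rot: [0.739, 0.674, -0.001, -0.001]
ft_force: [0.1, 0.1, 0.2]
grip_width: -0.002
grasp_force: 0.0
```

```bash
cat >> h.py <<'E'
def st():
    o,p,R,y=tool();c=C(p);F=o["ft_force"];Fc=np.array([F@cx,F@cy,F[2]])
    a=np.degrees(np.arctan2(c[1],c[0]));psi=y-YAW+5
    q=np.radians(psi);tan=np.array([-np.sin(q),np.cos(q)]);rad=np.array([np.cos(q),np.sin(q)])
    print(f"t {o['clock']:.2f} c {c.round(4)} r {np.hypot(*c[:2]):.4f} posang {a:.2f} psi_yaw {psi:.2f} Ftan {Fc[:2]@tan:.2f} Frad {Fc[:2]@rad:.2f} Fz {F[2]:.2f} Mz@axis {(np.cross(c[:2],Fc[:2])):.4f} tq {o['torque'].round(3)}")
E
python3 - <<'E'
from h import *
st();goto(-24.4+13,1,.098)
E
```

```text
t 6.08 c [0.0261 0.0083 0.1014] r 0.0273 posang 17.57 psi_yaw -11.31 Ftan -0.09 Frad 0.09 Fz 0.20 Mz@axis -0.0032 tq [-0.006 -0.055 -0.016]
shift [0.002 0.006 0.086] turn 0.015
```

Emit:
{"name": "carry_out", "arguments": {"commands": [[[0.0362, 0.0616, 0.03, 0, 0, 1], [0.0362, 0.0616, 0, 0, 0, 1], [0.0362, 0.0616, 0, 0, 0, 1], [0, 0, 0, 0, 0, 0]]]}}

```text
clock: 6.42
position: [0.5646, 0.1087, 0.1017]
ee_rot: [0.837, 0.548, -0.0, -0.0]
ft_force: [-4.1, -0.4, -0.7]
grip_width: -0.003
grasp_force: 1.8
```

```bash
python3 -c "
from h import *
st()"
```

```text
t 6.42 c [ 0.0281 -0.0007  0.1017] r 0.0281 posang -1.36 psi_yaw -29.59 Ftan 3.78 Frad -1.70 Fz -0.73 Mz@axis 0.1162 tq [ 0.029  0.966 -0.038]
```

Emit:
{"name": "carry_out", "arguments": {"commands": [[[0.0362, 0.0616, 0, 0, 0, 1], [0, 0, 0, 0, 0, 0]]]}}

```text
clock: 6.58
position: [0.5675, 0.1092, 0.1015]
ee_rot: [0.863, 0.505, -0.0, -0.0]
ft_force: [-4.4, 0.8, -1.5]
grip_width: 0.002
grasp_force: 1.9
```

```bash
python3 -c "
from h import *
st()"
```

```text
t 6.58 c [ 0.028  -0.0036  0.1015] r 0.0282 posang -7.32 psi_yaw -35.39 Ftan 4.30 Frad -1.09 Fz -1.47 Mz@axis 0.1217 tq [ 0.128  0.842 -0.056]
```

Emit:
{"name": "carry_out", "arguments": {"commands": [[[0.0362, 0.0616, 0, 0, 0, 1], [0, 0, 0, 0, 0, 0]]]}}

```text
clock: 6.75
position: [0.5704, 0.1093, 0.1013]
ee_rot: [0.888, 0.459, 0.0, -0.0]
ft_force: [-4.3, 1.7, -0.6]
grip_width: 0.004
grasp_force: 1.9
```

```bash
python3 -c "
from h import *
st()"
```

```text
t 6.75 c [ 0.0276 -0.0065  0.1013] r 0.0283 posang -13.22 psi_yaw -41.31 Ftan 4.57 Frad -0.68 Fz -0.56 Mz@axis 0.1232 tq [ 0.28   0.86  -0.006]
```

Emit:
{"name": "carry_out", "arguments": {"commands": [[[0.0362, 0.0616, 0, 0, 0, 1], [0, 0, 0, 0, 0, 0]]]}}

```text
clock: 6.92
position: [0.5733, 0.1092, 0.1011]
ee_rot: [0.911, 0.413, 0.0, -0.0]
ft_force: [-3.3, 2.5, -0.3]
grip_width: -0.004
grasp_force: 2.0
```

```bash
python3 -c "
from h import *
st()"
```

```text
t 6.92 c [ 0.0269 -0.0093  0.1011] r 0.0285 posang -19.10 psi_yaw -47.25 Ftan 4.13 Frad 0.07 Fz -0.32 Mz@axis 0.1025 tq [ 0.431  0.749 -0.055]
```

Emit:
{"name": "carry_out", "arguments": {"commands": [[[0.0362, 0.0616, 0, 0, 0, 1], [0, 0, 0, 0, 0, 0]]]}}

```text
clock: 7.08
position: [0.5762, 0.1087, 0.101]
ee_rot: [0.931, 0.365, 0.0, -0.0]
ft_force: [-2.8, 3.4, -0.9]
grip_width: -0.002
grasp_force: 2.1
```

Emit:
{"name": "carry_out", "arguments": {"commands": [[[0.0362, 0.0616, 0, 0, 0, 1], [0, 0, 0, 0, 0, 0]]]}}

```text
clock: 7.25
position: [0.5789, 0.1079, 0.1009]
ee_rot: [0.949, 0.316, 0.0, -0.0]
ft_force: [-2.5, 3.6, -3.1]
grip_width: -0.0
grasp_force: 2.2
```

```bash
python3 -c "
from h import *
st()"
```

```text
t 7.25 c [ 0.0246 -0.0146  0.1009] r 0.0286 posang -30.66 psi_yaw -59.18 Ftan 4.36 Frad 0.50 Fz -3.15 Mz@axis 0.1027 tq [ 0.821  0.515 -0.004]
```

Emit:
{"name": "carry_out", "arguments": {"commands": [[[0.0362, 0.0616, 0, 0, 0, 1], [0, 0, 0, 0, 0, 0]]]}}

```text
clock: 7.42
position: [0.5816, 0.1069, 0.1009]
ee_rot: [0.964, 0.266, 0.0, -0.0]
ft_force: [-1.6, 5.4, -2.5]
grip_width: 0.001
grasp_force: 2.3
```

Emit:
{"name": "carry_out", "arguments": {"commands": [[[0.0362, 0.0616, 0, 0, 0, 1], [0, 0, 0, 0, 0, 0]]]}}

```text
clock: 7.58
position: [0.5842, 0.1054, 0.1009]
ee_rot: [0.977, 0.215, 0.001, -0.0]
ft_force: [-0.2, 4.8, -3.5]
grip_width: 0.002
grasp_force: 2.4
```

```bash
python3 -c "
from h import *
st()"
```

```text
t 7.58 c [ 0.0211 -0.0193  0.1009] r 0.0286 posang -42.37 psi_yaw -71.12 Ftan 4.29 Frad 2.21 Fz -3.49 Mz@axis 0.0773 tq [ 1.113  0.122 -0.037]
```

Emit:
{"name": "carry_out", "arguments": {"commands": [[[0.0362, 0.0616, 0, 0, 0, 1], [0, 0, 0, 0, 0, 0]]]}}

```text
clock: 7.75
position: [0.5866, 0.1037, 0.1009]
ee_rot: [0.986, 0.164, 0.001, -0.0]
ft_force: [-0.4, 4.3, -3.6]
grip_width: 0.002
grasp_force: 2.5
```

Emit:
{"name": "carry_out", "arguments": {"commands": [[[0.0302, 0.0513, 0, 0, 0, 0.833], [0, 0, 0, 0, 0, 0]]]}}

```text
clock: 7.92
position: [0.5884, 0.1021, 0.1009]
ee_rot: [0.993, 0.121, 0.001, -0.0]
ft_force: [0.6, 5.6, -2.5]
grip_width: 0.003
grasp_force: 2.5
```

```bash
python3 -c "
from h import *
st()"
```

```text
t 7.92 c [ 0.0171 -0.0228  0.1009] r 0.0285 posang -53.14 psi_yaw -82.05 Ftan 5.15 Frad 2.39 Fz -2.52 Mz@axis 0.0955 tq [ 1.129 -0.097  0.012]
```

Emit:
{"name": "carry_out", "arguments": {"commands": [[[-0.036, -0.062, 0, 0, 0, -1], [0, 0, -0.5, 0, 0, -1], [0, 0, -0.7, 0, 0, -1], [0, 0, -0.6, 0, 0, -1], [0, 0, -0.4, 0, 0, -1], [0, 0, 0, 0, 0, -1], [0, 0, 0, 0, 0, -1], [0, 0, 0, 0, 0, -1], [0, 0, 0, 0, 0, -1], [0, 0, 0, 0, 0, -1], [0, 0, 0, 0, 0, -1], [0, 0, 0, 0, 0, -1], [0, 0, 0, 0, 0, 0]]]}}

```text
clock: 9.0
position: [0.5865, 0.1025, 0.1892]
ee_rot: [0.729, 0.684, -0.0, 0.001]
ft_force: [0.4, -1.0, -1.2]
grip_width: 0.003
grasp_force: 0.0
```

```bash
python3 -c "
from h import *
st()
goto(158+10,-1,.098)
goto(158+10,-1,.19)"
```

```text
t 9.00 c [ 0.0178 -0.021   0.1892] r 0.0275 posang -49.64 psi_yaw -9.67 Ftan -0.35 Frad -1.01 Fz -1.21 Mz@axis -0.0251 tq [-0.002 -0.007  0.06 ]
shift [-1.145 -0.045  2.281] turn 0.388
shift [-1.149 -0.042 -0.019] turn 0.388
```

Emit:
{"name": "carry_out", "arguments": {"commands": [[[-0.6, -0.022, 0, 0, 0, 0], [-0.549, -0.022, 0, 0, 0, 0.388], [0, 0, 0, 0, 0, 0], [0, 0, 0, 0, 0, 0]]]}}

```text
clock: 9.33
position: [0.5811, 0.0558, 0.189]
ee_rot: [0.748, 0.664, -0.0, 0.001]
ft_force: [0.3, -0.0, -0.2]
grip_width: -0.001
grasp_force: 0.0
```

```bash
python3 -c "
from h import *
im,t=wings(.114);print('theta',t, t+120, 180-22+0)
cv2.imwrite('pics/w3.png',im)
st()
goto(158+10,-1,.098)"
```

```text
theta 26.871287779405737 146.87128777940575 158
t 9.38 c [-0.0253 -0.007   0.1891] r 0.0263 posang -164.54 psi_yaw -12.65 Ftan 0.33 Frad 0.24 Fz 0.36 Mz@axis -0.0048 tq [-0.007 -0.025  0.02 ]
shift [-0.013  0.021  2.277] turn -0.108
```

```bash
python3 -c "
import cv2
im=cv2.imread('pics/w3.png')[100:300,180:380];cv2.imwrite('pics/w3c.png',cv2.resize(im,(500,500),interpolation=cv2.INTER_CUBIC))"
```

```text
(no output)
```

View pics/w3c.png

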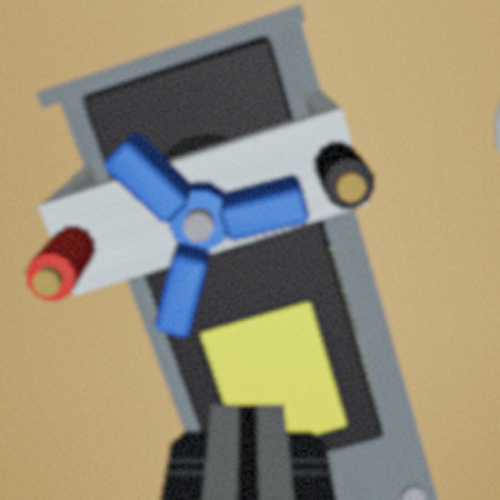

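Emit:
{"name": "carry_out", "arguments": {"commands": [[[0, 0, 0.7, 0, 0, 0], [0, 0, 0.8, 0, 0, 0], [0, 0, 0.5, 0, 0, 0], [0, 0, 0.22, 0, 0, 0], [0, 0, 0, 0, 0, 0]]]}}

```text
clock: 9.8
position: [0.5821, 0.0588, 0.1]
ee_rot: [0.746, 0.666, 0.001, 0.001]
ft_force: [4.8, -1.6, 1.7]
grip_width: -0.003
grasp_force: 2.4
```

Emit:
{"name": "carry_out", "arguments": {"commands": [[[-0.0362, -0.0616, 0, 0, 0, 1], [-0.0362, -0.0616, 0, 0, 0, 1], [0, 0, 0, 0, 0, 0]]]}}

```text
clock: 10.05
position: [0.5764, 0.0565, 0.1003]
ee_rot: [0.813, 0.582, 0.001, 0.001]
ft_force: [5.0, -0.4, -2.4]
grip_width: 0.004
grasp_force: 2.3
```

```bash
python3 -c "
from h import *
st()"
```

```text
t 10.05 c [-0.0254 -0.0023  0.1003] r 0.0255 posang -174.90 psi_yaw -24.87 Ftan -4.95 Frad 0.81 Fz -2.39 Mz@axis 0.1195 tq [-0.206 -1.091 -0.051]
```

Emit:
{"name": "carry_out", "arguments": {"commands": [[[-0.0362, -0.0616, 0, 0, 0, 1], [0, 0, 0, 0, 0, 0]]]}}

```text
clock: 10.22
position: [0.5734, 0.0559, 0.1003]
ee_rot: [0.842, 0.539, 0.001, 0.001]
ft_force: [3.8, -1.2, -1.6]
grip_width: 0.003
grasp_force: 2.1
```

```bash
python3 -c "
from h import *
st()"
```

```text
t 10.22 c [-0.0254  0.0008  0.1003] r 0.0254 posang 178.25 psi_yaw -30.70 Ftan -3.96 Frad 0.17 Fz -1.55 Mz@axis 0.0900 tq [-0.254 -1.053  0.012]
```

Emit:
{"name": "carry_out", "arguments": {"commands": [[[-0.0362, -0.0616, 0, 0, 0, 1], [0, 0, 0, 0, 0, 0]]]}}

```text
clock: 10.38
position: [0.5704, 0.0555, 0.1002]
ee_rot: [0.869, 0.495, 0.001, 0.001]
ft_force: [3.9, -2.2, -2.0]
grip_width: -0.001
grasp_force: 2.0
```

```bash
python3 -c "
from h import *
st()"
```

```text
t 10.38 c [-0.0252  0.0038  0.1002] r 0.0255 posang 171.38 psi_yaw -36.62 Ftan -4.48 Frad -0.30 Fz -1.98 Mz@axis 0.0973 tq [-0.35  -0.985 -0.026]
```

Emit:
{"name": "carry_out", "arguments": {"commands": [[[-0.0362, -0.0616, 0, 0, 0, 1], [0, 0, 0, 0, 0, 0]]]}}

```text
clock: 10.55
position: [0.5673, 0.0554, 0.1002]
ee_rot: [0.893, 0.45, 0.0, 0.0]
ft_force: [3.6, -2.2, -0.8]
grip_width: 0.0
grasp_force: 1.9
```

```bash
python3 -c "
from h import *
st()"
```

```text
t 10.55 c [-0.0247  0.0068  0.1002] r 0.0256 posang 164.63 psi_yaw -42.56 Ftan -4.23 Frad -0.02 Fz -0.83 Mz@axis 0.0961 tq [-0.41  -0.883 -0.048]
```

Emit:
{"name": "carry_out", "arguments": {"commands": [[[-0.0362, -0.0616, 0, 0, 0, 1], [0, 0, 0, 0, 0, 0]]]}}

```text
clock: 10.72
position: [0.5643, 0.0557, 0.1001]
ee_rot: [0.915, 0.403, 0.0, 0.0]
ft_force: [4.5, -2.4, -1.3]
grip_width: -0.002
grasp_force: 1.9
```

```bash
python3 -c "
from h import *
st()"
```

```text
t 10.72 c [-0.0239  0.0097  0.1001] r 0.0258 posang 157.90 psi_yaw -48.52 Ftan -5.02 Frad 0.78 Fz -1.29 Mz@axis 0.1252 tq [-0.456 -0.837 -0.006]
```

Emit:
{"name": "carry_out", "arguments": {"commands": [[[-0.0362, -0.0616, 0, 0, 0, 1], [0, 0, 0, 0, 0, 0]]]}}

```text
clock: 10.88
position: [0.5614, 0.0562, 0.1]
ee_rot: [0.935, 0.354, 0.0, 0.0]
ft_force: [3.7, -2.4, -1.2]
grip_width: 0.002
grasp_force: 1.8
```

Emit:
{"name": "carry_out", "arguments": {"commands": [[[-0.0362, -0.0616, 0, 0, 0, 1], [0, 0, 0, 0, 0, 0]]]}}

```text
clock: 11.05
position: [0.5586, 0.0571, 0.0999]
ee_rot: [0.952, 0.305, -0.0, 0.0]
ft_force: [3.7, -2.8, -2.3]
grip_width: -0.001
grasp_force: 1.8
```

```bash
python3 -c "
from h import *
st()"
```

```text
t 11.05 c [-0.0214  0.0151  0.0999] r 0.0262 posang 144.84 psi_yaw -60.46 Ftan -4.55 Frad 0.96 Fz -2.27 Mz@axis 0.1186 tq [-0.609 -0.644 -0.022]
```

Emit:
{"name": "carry_out", "arguments": {"commands": [[[-0.0362, -0.0616, 0, 0, 0, 1], [0, 0, 0, 0, 0, 0]]]}}

```text
clock: 11.22
position: [0.5559, 0.0582, 0.0999]
ee_rot: [0.967, 0.255, -0.0, 0.0]
ft_force: [3.3, -2.8, -1.1]
grip_width: -0.001
grasp_force: 1.8
```

Emit:
{"name": "carry_out", "arguments": {"commands": [[[-0.0362, -0.0616, 0, 0, 0, 1], [0, 0, 0, 0, 0, 0]]]}}

```text
clock: 11.38
position: [0.5533, 0.0597, 0.0998]
ee_rot: [0.979, 0.204, -0.0, 0.0]
ft_force: [2.5, -3.1, -1.3]
grip_width: -0.0
grasp_force: 1.8
```

```bash
python3 -c "
from h import *
st()"
```

```text
t 11.38 c [-0.0179  0.0197  0.0998] r 0.0267 posang 132.18 psi_yaw -72.46 Ftan -3.91 Frad 0.72 Fz -1.33 Mz@axis 0.1028 tq [-0.743 -0.63  -0.051]
```

Emit:
{"name": "carry_out", "arguments": {"commands": [[[-0.0362, -0.0616, 0, 0, 0, 1], [0, 0, 0, 0, 0, 0]]]}}

```text
clock: 11.55
position: [0.5511, 0.0613, 0.0998]
ee_rot: [0.988, 0.153, -0.0, 0.0]
ft_force: [3.0, -4.4, -1.2]
grip_width: -0.002
grasp_force: 2.0
```

```bash
python3 -c "
from h import *
st()"
```

```text
t 11.55 c [-0.0159  0.0217  0.0998] r 0.0269 posang 126.22 psi_yaw -78.45 Ftan -5.23 Frad 1.05 Fz -1.21 Mz@axis 0.1394 tq [-0.877 -0.485 -0.036]
```

Emit:
{"name": "carry_out", "arguments": {"commands": [[[0.036, 0.062, 0, 0, 0, -1], [0, 0, -0.5, 0, 0, -1], [0, 0, -0.7, 0, 0, -1], [0, 0, -0.6, 0, 0, -1], [0, 0, -0.5, 0, 0, -1], [0, 0, 0, 0, 0, -1], [0, 0, 0, 0, 0, -1], [0, 0, 0, 0, 0, -1], [0, 0, 0, 0, 0, -1], [0, 0, 0, 0, 0, -1], [0, 0, 0, 0, 0, -1], [0, 0, 0, 0, 0, 0]]]}}

```text
clock: 12.55
position: [0.553, 0.0603, 0.1918]
ee_rot: [0.742, 0.67, -0.0, -0.001]
ft_force: [0.1, -0.0, -0.1]
grip_width: -0.001
grasp_force: 0.0
```

```bash
python3 -c "
from h import *
im,t=wings(.112);print('theta',t)
st();cv2.imwrite('pics/w4.png',im)
goto(t+11+14,1,.096);goto(t-120+11+14,1,.096)"
```

```text
theta -39.59202894138759
t 12.60 c [-0.0174  0.02    0.1918] r 0.0265 posang 131.06 psi_yaw -12.33 Ftan -0.08 Frad 0.19 Fz 0.05 Mz@axis -0.0012 tq [-0.012 -0.    -0.003]
shift [ 1.147 -0.004  2.395] turn 0.378
shift [0.577 1.032 2.394] turn 20.378
```

Emit:
{"name": "carry_out", "arguments": {"commands": [[[0.6, 0, 0, 0, 0, 0], [0.547, -0.004, 0, 0, 0, 0.378], [0, 0, 0, 0, 0, 0], [0, 0, 0.7, 0, 0, 0], [0, 0, 0.8, 0, 0, 0], [0, 0, 0.6, 0, 0, 0], [0, 0, 0.295, 0, 0, 0], [0, 0, 0, 0, 0, 0]]]}}

```text
clock: 13.27
position: [0.5568, 0.1047, 0.0935]
ee_rot: [0.76, 0.65, -0.002, -0.001]
ft_force: [0.1, -0.1, 0.4]
grip_width: 0.004
grasp_force: 0.0
```

```bash
python3 -c "
from h import *
st();goto(-14.6,1,.096)"
```

```text
t 13.27 c [0.0257 0.0078 0.0935] r 0.0269 posang 16.85 psi_yaw -14.90 Ftan -0.09 Frad -0.06 Fz 0.39 Mz@axis -0.0011 tq [-0.008  0.047 -0.008]
shift [ 0.029  0.022 -0.062] turn -0.05
```

Emit:
{"name": "carry_out", "arguments": {"commands": [[[0.0362, 0.0616, 0, 0, 0, 1], [0.0181, 0.0308, 0, 0, 0, 0.5], [0, 0, 0, 0, 0, 0]]]}}

```text
clock: 13.52
position: [0.5628, 0.107, 0.0974]
ee_rot: [0.809, 0.587, 0.0, -0.0]
ft_force: [-2.2, -0.1, 0.2]
grip_width: -0.004
grasp_force: 0.9
```

```bash
python3 -c "
from h import *
st()"
```

```text
t 13.52 c [0.0267 0.0014 0.0974] r 0.0268 posang 2.96 psi_yaw -24.06 Ftan 2.10 Frad -0.61 Fz 0.18 Mz@axis 0.0574 tq [ 0.015  0.423 -0.017]
```

Emit:
{"name": "carry_out", "arguments": {"commands": [[[0.0181, 0.0308, 0, 0, 0, 0.5], [0, 0, 0, 0, 0, 0]]]}}

```text
clock: 13.68
position: [0.5638, 0.1074, 0.0972]
ee_rot: [0.824, 0.567, 0.0, -0.0]
ft_force: [-5.6, 1.4, 2.7]
grip_width: -0.001
grasp_force: 2.4
```

```bash
python3 -c "
from h import *
st()"
```

```text
t 13.68 c [0.027  0.0004 0.0972] r 0.0270 posang 0.79 psi_yaw -26.93 Ftan 5.76 Frad -0.23 Fz 2.66 Mz@axis 0.1403 tq [ 0.202  1.001 -0.016]
```

Emit:
{"name": "carry_out", "arguments": {"commands": [[[0, 0, 0, 0, 0, 0]]]}}

```text
clock: 13.77
position: [0.5638, 0.1074, 0.0971]
ee_rot: [0.823, 0.568, 0.0, -0.0]
ft_force: [-5.4, 1.2, 2.7]
grip_width: -0.003
grasp_force: 2.7
```

Emit:
{"name": "carry_out", "arguments": {"commands": [[[0.0181, 0.0308, 0, 0, 0, 0.5], [0, 0, 0, 0, 0, 0]]]}}

```text
clock: 13.93
position: [0.5652, 0.1077, 0.097]
ee_rot: [0.838, 0.545, 0.0, -0.0]
ft_force: [-6.4, 1.6, 2.9]
grip_width: -0.002
grasp_force: 2.8
```

```bash
python3 -c "
from h import *
st()"
```

```text
t 13.93 c [ 0.027 -0.001  0.097] r 0.0270 posang -2.17 psi_yaw -29.90 Ftan 6.53 Frad -0.59 Fz 2.94 Mz@axis 0.1636 tq [ 0.316  1.192 -0.046]
```

Emit:
{"name": "carry_out", "arguments": {"commands": [[[0.0181, 0.0308, 0, 0, 0, 0.5], [0, 0, 0, 0, 0, 0]]]}}

```text
clock: 14.1
position: [0.5665, 0.108, 0.097]
ee_rot: [0.852, 0.523, 0.0, -0.0]
ft_force: [-6.4, 2.6, 1.9]
grip_width: 0.001
grasp_force: 3.0
```

```bash
python3 -c "
from h import *
st()"
```

```text
t 14.10 c [ 0.0271 -0.0024  0.097 ] r 0.0272 posang -5.03 psi_yaw -32.90 Ftan 6.86 Frad 0.03 Fz 1.90 Mz@axis 0.1643 tq [ 0.325  1.211 -0.056]
```

Emit:
{"name": "carry_out", "arguments": {"commands": [[[0.0181, 0.0308, 0, 0, 0, 0.5], [0, 0, 0, 0, 0, 0]]]}}

```text
clock: 14.27
position: [0.5678, 0.1082, 0.097]
ee_rot: [0.866, 0.501, -0.0, -0.0]
ft_force: [-6.3, 1.9, 2.2]
grip_width: -0.001
grasp_force: 3.2
```

```bash
python3 -c "
from h import *
st()"
```

```text
t 14.27 c [ 0.027  -0.0037  0.097 ] r 0.0272 posang -7.86 psi_yaw -35.89 Ftan 6.52 Frad -0.92 Fz 2.21 Mz@axis 0.1686 tq [ 0.46   1.254 -0.085]
```

Emit:
{"name": "carry_out", "arguments": {"commands": [[[0.0181, 0.0308, 0, 0, 0, 0.5], [0, 0, 0, 0, 0, 0]]]}}

```text
clock: 14.43
position: [0.5691, 0.1084, 0.0969]
ee_rot: [0.878, 0.478, -0.0, -0.001]
ft_force: [-6.5, 2.5, 2.8]
grip_width: -0.003
grasp_force: 3.4
```

```bash
python3 -c "
from h import *
st()"
```

```text
t 14.43 c [ 0.0269 -0.0051  0.0969] r 0.0274 posang -10.64 psi_yaw -38.88 Ftan 6.92 Frad -0.78 Fz 2.78 Mz@axis 0.1770 tq [ 0.498  1.306 -0.058]
```

Emit:
{"name": "carry_out", "arguments": {"commands": [[[0, 0, 0, 0, 0, 0]]]}}

```text
clock: 14.52
position: [0.569, 0.1084, 0.0969]
ee_rot: [0.878, 0.479, -0.0, -0.0]
ft_force: [-6.0, 3.1, 3.0]
grip_width: -0.003
grasp_force: 3.3
```

```bash
python3 -c "
from h import *
st()"
```

```text
t 14.52 c [ 0.0269 -0.005   0.0969] r 0.0274 posang -10.47 psi_yaw -38.72 Ftan 6.81 Frad -0.04 Fz 3.02 Mz@axis 0.1646 tq [ 0.56   1.327 -0.101]
```

Emit:
{"name": "carry_out", "arguments": {"commands": [[[0.0181, 0.0308, 0, 0, 0, 0.5], [0, 0, 0, 0, 0, 0]]]}}

```text
clock: 14.68
position: [0.5704, 0.1085, 0.0969]
ee_rot: [0.89, 0.455, -0.0, -0.001]
ft_force: [-6.7, 3.7, 2.9]
grip_width: 0.002
grasp_force: 3.6
```

```bash
python3 -c "
from h import *
st()"
```

```text
t 14.68 c [ 0.0267 -0.0063  0.0969] r 0.0275 posang -13.34 psi_yaw -41.87 Ftan 7.60 Frad -0.25 Fz 2.90 Mz@axis 0.1868 tq [ 0.622  1.369 -0.067]
```

Emit:
{"name": "carry_out", "arguments": {"commands": [[[0.0181, 0.0308, 0, 0, 0, 0.5], [0, 0, 0, 0, 0, 0]]]}}

```text
clock: 14.85
position: [0.5718, 0.1085, 0.0969]
ee_rot: [0.902, 0.432, -0.0, -0.001]
ft_force: [-7.4, 3.2, 3.3]
grip_width: 0.002
grasp_force: 3.8
```

```bash
python3 -c "
from h import *
st()"
```

```text
t 14.85 c [ 0.0265 -0.0077  0.0969] r 0.0276 posang -16.11 psi_yaw -44.86 Ftan 7.92 Frad -1.47 Fz 3.33 Mz@axis 0.2115 tq [ 0.708  1.529 -0.066]
```

Emit:
{"name": "carry_out", "arguments": {"commands": [[[0.0181, 0.0308, 0, 0, 0, 0.5], [0, 0, 0, 0, 0, 0]]]}}

```text
clock: 15.02
position: [0.5731, 0.1085, 0.0968]
ee_rot: [0.913, 0.408, -0.0, -0.001]
ft_force: [-6.7, 4.6, 1.8]
grip_width: -0.002
grasp_force: 4.0
```

```bash
python3 -c "
from h import *
st()"
```

```text
t 15.02 c [ 0.0263 -0.0089  0.0968] r 0.0278 posang -18.80 psi_yaw -47.85 Ftan 8.10 Frad -0.33 Fz 1.83 Mz@axis 0.2009 tq [ 0.855  1.597 -0.102]
```

Emit:
{"name": "carry_out", "arguments": {"commands": [[[0.0181, 0.0308, 0, 0, 0, 0.5], [0, 0, 0, 0, 0, 0]]]}}

```text
clock: 15.18
position: [0.5744, 0.1084, 0.0968]
ee_rot: [0.923, 0.384, -0.0, -0.001]
ft_force: [-8.3, 4.1, 2.6]
grip_width: -0.0
grasp_force: 4.2
```

```bash
python3 -c "
from h import *
st()"
```

```text
t 15.18 c [ 0.0259 -0.0102  0.0968] r 0.0279 posang -21.49 psi_yaw -50.84 Ftan 9.00 Frad -2.18 Fz 2.56 Mz@axis 0.2482 tq [ 0.897  1.497 -0.09 ]
```

Correcting lever arm: adding the measured moment about z gives a free torque near 0.08 Nm in the first two arcs. It also shows the finger's inner edge is now pushing near the hub, which inflates the force. I'll back off, look again and re-approach so the contact is at the wing tip.

Emit:
{"name": "carry_out", "arguments": {"commands": [[[-0.036, -0.062, 0, 0, 0, -1], [-0.036, -0.062, -0.4, 0, 0, -0.5], [0, 0, -0.7, 0, 0, 0], [-0.3, 0, -0.7, 0, 0, 0], [-0.6, 0, -0.6, 0, 0, 0], [-0.6, 0, 0, 0, 0, 0], [-0.4, 0, 0, 0, 0, 0], [0, 0, 0, 0, 0, 0], [0, 0, 0, 0, 0, 0]]]}}

```text
clock: 15.93
position: [0.5256, 0.0455, 0.1933]
ee_rot: [0.891, 0.455, 0.001, 0.001]
ft_force: [0.2, 0.6, -0.9]
grip_width: -0.004
grasp_force: 0.0
```

```bash
cat >> h.py <<'E'
def pose(psi,side,z=.096,r=24,t=18):
    q=np.radians(psi);X=W(r*1e-3*np.cos(q)-t*1e-3*np.sin(q),r*1e-3*np.sin(q)+t*1e-3*np.cos(q),z)
    return X,YAW+psi-8-(0 if side>0 else 180)
def st2():
    o,p,R,y=tool();c=C(p);F=o["ft_force"];Fc=np.array([F@cx,F@cy]);psi=y-YAW+8
    M=np.cross(c[:2],Fc)+o['torque'][2]
    print(f"t {o['clock']:.2f} c {c.round(4)} psi {psi:.2f} posang-psi {np.degrees(np.arctan2(c[1],c[0]))-psi:.2f} F {np.hypot(*Fc):.2f} Mz {M:.3f} tq {np.hypot(*o['torque'][:2]):.3f} grasp {o['grasp_force']:.2f}")
E
python3 -c "
from h import *
im,t=wings(.111);print('theta',t);im,t=wings(.111);print('theta',t);cv2.imwrite('pics/w5.png',im)
st2()
for k in(0,-120,120):print(t+k);
t=min((t+k for k in(0,-120,120)),key=lambda a:abs(a+63));print(t)
goto(t+12,1,.19);goto(t+12,1,.096)"
```

```text
theta 59.560610740311006
theta 59.60497066436352
t 16.03 c [-0.0251  0.0493  0.1926] psi -38.84 posang-psi 155.76 F 0.97 Mz 0.053 tq 0.015 grasp 0.00
59.60497066436352
-60.39502933563648
179.60497066436352
-60.39502933563648
shift [ 1.94  -0.047  0.067] turn 1.593
shift [ 1.938 -0.049  2.417] turn 1.593
```

Emit:
{"name": "carry_out", "arguments": {"commands": [[[0.65, -0.016, 0, 0, 0, 0], [0.65, -0.016, 0, 0, 0, 0], [0.64, -0.016, 0, 0, 0, 0], [0, 0, 0, 0, 0, 0.8], [0, 0, 0.3, 0, 0, 0.793], [0, 0, 0.7, 0, 0, 0], [0, 0, 0.8, 0, 0, 0], [0, 0, 0.5, 0, 0, 0], [0, 0, 0.13, 0, 0, 0], [0, 0, 0, 0, 0, 0]]]}}

```text
clock: 16.87
position: [0.5683, 0.111, 0.0934]
ee_rot: [0.925, 0.379, -0.001, -0.001]
ft_force: [1.0, 0.0, 0.2]
grip_width: -0.003
grasp_force: 0.0
```

```bash
python3 -c "
from h import *
st2();goto(-48.4,1,.096)"
```

```text
t 16.87 c [ 0.0296 -0.0048  0.0934] psi -48.41 posang-psi 39.26 F 0.96 Mz -0.049 tq 0.060 grasp 0.00
shift [ 0.023  0.021 -0.064] turn -0.001
```

Emit:
{"name": "carry_out", "arguments": {"commands": [[[0.027, 0.0286, 0, 0, 0, 0.5], [0.027, 0.0286, 0, 0, 0, 0.5], [0.027, 0.0286, 0, 0, 0, 0.5], [0, 0, 0, 0, 0, 0]]]}}

```text
clock: 17.2
position: [0.5753, 0.1105, 0.097]
ee_rot: [0.953, 0.304, 0.002, 0.0]
ft_force: [-0.1, 1.3, 0.2]
grip_width: 0.001
grasp_force: 0.0
```

```bash
python3 -c "
from h import *
st2()"
```

```text
t 17.20 c [ 0.0278 -0.0115  0.097 ] psi -57.61 posang-psi 35.20 F 1.26 Mz -0.022 tq 0.062 grasp 0.00
```

Emit:
{"name": "carry_out", "arguments": {"commands": [[[0.027, 0.0286, 0, 0, 0, 0.5], [0, 0, 0, 0, 0, 0]]]}}

```text
clock: 17.37
position: [0.5759, 0.1108, 0.0964]
ee_rot: [0.96, 0.28, 0.001, -0.0]
ft_force: [-1.8, 1.5, 2.2]
grip_width: -0.001
grasp_force: 1.2
```

```bash
python3 -c "
from h import *
st2()"
```

```text
t 17.37 c [ 0.0279 -0.0122  0.0964] psi -60.48 posang-psi 36.96 F 2.35 Mz 0.130 tq 0.508 grasp 1.18
```

Emit:
{"name": "carry_out", "arguments": {"commands": [[[0.027, 0.0286, 0, 0, 0, 0.5], [0, 0, 0, 0, 0, 0]]]}}

```text
clock: 17.53
position: [0.577, 0.1109, 0.0962]
ee_rot: [0.967, 0.255, 0.001, -0.001]
ft_force: [-3.5, 3.1, 4.5]
grip_width: -0.001
grasp_force: 2.6
```

```bash
python3 -c "
from h import *
st2()"
```

```text
t 17.53 c [ 0.0279 -0.0133  0.0962] psi -63.42 posang-psi 37.98 F 4.65 Mz 0.110 tq 1.058 grasp 2.57
```

Emit:
{"name": "carry_out", "arguments": {"commands": [[[0.027, 0.0286, 0, 0, 0, 0.5], [0, 0, 0, 0, 0, 0]]]}}

```text
clock: 17.7
position: [0.5784, 0.1107, 0.0962]
ee_rot: [0.973, 0.23, 0.001, -0.001]
ft_force: [-4.5, 4.4, 3.5]
grip_width: 0.001
grasp_force: 3.1
```

```bash
python3 -c "
from h import *
st2()"
```

```text
t 17.70 c [ 0.0274 -0.0146  0.0962] psi -66.41 posang-psi 38.45 F 6.27 Mz 0.171 tq 1.266 grasp 3.05
```

Emit:
{"name": "carry_out", "arguments": {"commands": [[[0, 0, 0, 0, 0, 0]]]}}

```text
clock: 17.78
position: [0.5783, 0.1106, 0.0962]
ee_rot: [0.973, 0.231, 0.001, -0.001]
ft_force: [-4.0, 4.5, 3.8]
grip_width: -0.006
grasp_force: 3.0
```

```bash
python3 -c "
from h import *
st2()"
```

```text
t 17.78 c [ 0.0274 -0.0145  0.0962] psi -66.25 posang-psi 38.28 F 5.98 Mz 0.186 tq 1.154 grasp 2.98
```

Emit:
{"name": "carry_out", "arguments": {"commands": [[[0.027, 0.0286, 0, 0, 0, 0.5], [0, 0, 0, 0, 0, 0]]]}}

```text
clock: 17.95
position: [0.5798, 0.1103, 0.0962]
ee_rot: [0.979, 0.205, 0.001, -0.001]
ft_force: [-3.5, 5.4, 4.6]
grip_width: -0.002
grasp_force: 3.3
```

```bash
python3 -c "
from h import *
st2()"
```

```text
t 17.95 c [ 0.0268 -0.0159  0.0962] psi -69.40 posang-psi 38.73 F 6.40 Mz 0.153 tq 1.340 grasp 3.30
```

Emit:
{"name": "carry_out", "arguments": {"commands": [[[0, 0, 0, 0, 0, 0]]]}}

```text
clock: 18.03
position: [0.5797, 0.1103, 0.0962]
ee_rot: [0.979, 0.206, 0.001, -0.001]
ft_force: [-4.7, 5.3, 4.1]
grip_width: -0.002
grasp_force: 3.2
```

```bash
python3 -c "
from h import *
st2()"
```

```text
t 18.03 c [ 0.0268 -0.0158  0.0962] psi -69.24 posang-psi 38.65 F 7.09 Mz 0.216 tq 1.265 grasp 3.21
```

Emit:
{"name": "carry_out", "arguments": {"commands": [[[0.027, 0.0286, 0, 0, 0, 0.5], [0, 0, 0, 0, 0, 0]]]}}

```text
clock: 18.2
position: [0.5812, 0.11, 0.0962]
ee_rot: [0.984, 0.179, 0.001, -0.001]
ft_force: [-4.2, 5.3, 2.9]
grip_width: -0.0
grasp_force: 3.5
```

```bash
python3 -c "
from h import *
st2()"
```

```text
t 18.20 c [ 0.0262 -0.0172  0.0962] psi -72.38 posang-psi 39.07 F 6.80 Mz 0.178 tq 1.379 grasp 3.52
```

Emit:
{"name": "carry_out", "arguments": {"commands": [[[0, 0, 0, 0, 0, 0]]]}}

```text
clock: 18.28
position: [0.5812, 0.1099, 0.0962]
ee_rot: [0.984, 0.18, 0.001, -0.001]
ft_force: [-3.9, 6.2, 3.2]
grip_width: 0.0
grasp_force: 3.4
```

```bash
python3 -c "
from h import *
st2()"
```

```text
t 18.28 c [ 0.0261 -0.0172  0.0962] psi -72.23 posang-psi 38.89 F 7.33 Mz 0.200 tq 1.386 grasp 3.42
```

Emit:
{"name": "carry_out", "arguments": {"commands": [[[0.027, 0.0286, 0, 0, 0, 0.5], [0, 0, 0, 0, 0, 0]]]}}

```text
clock: 18.45
position: [0.5826, 0.1095, 0.0962]
ee_rot: [0.988, 0.153, 0.001, -0.001]
ft_force: [-4.0, 6.7, 4.2]
grip_width: 0.002
grasp_force: 3.7
```

```bash
python3 -c "
from h import *
st2()"
```

```text
t 18.45 c [ 0.0254 -0.0185  0.0962] psi -75.38 posang-psi 39.34 F 7.83 Mz 0.204 tq 1.550 grasp 3.75
```

Emit:
{"name": "carry_out", "arguments": {"commands": [[[0, 0, 0, 0, 0, 0]]]}}

```text
clock: 18.53
position: [0.5825, 0.1094, 0.0962]
ee_rot: [0.988, 0.155, 0.001, -0.001]
ft_force: [-3.8, 6.1, 3.1]
grip_width: 0.002
grasp_force: 3.6
```

```bash
python3 -c "
from h import *
st2()"
```

```text
t 18.53 c [ 0.0254 -0.0184  0.0962] psi -75.22 posang-psi 39.26 F 7.14 Mz 0.222 tq 1.494 grasp 3.63
```

Emit:
{"name": "carry_out", "arguments": {"commands": [[[0, 0, 0, 0, 0, 0]]]}}

```text
clock: 18.62
position: [0.5825, 0.1094, 0.0962]
ee_rot: [0.988, 0.155, 0.001, -0.001]
ft_force: [-2.5, 5.8, 2.8]
grip_width: 0.002
grasp_force: 3.6
```

```bash
python3 -c "
from h import *
st2()"
```

```text
t 18.62 c [ 0.0254 -0.0184  0.0962] psi -75.20 posang-psi 39.22 F 6.33 Mz 0.195 tq 1.442 grasp 3.64
```

Emit:
{"name": "carry_out", "arguments": {"commands": [[[0, 0, 0, 0, 0, 0]]]}}

```text
clock: 18.7
position: [0.5825, 0.1094, 0.0962]
ee_rot: [0.988, 0.155, 0.001, -0.001]
ft_force: [-3.6, 6.1, 3.1]
grip_width: 0.001
grasp_force: 3.6
```

```bash
python3 -c "
from h import *
st2()"
```

```text
t 18.70 c [ 0.0254 -0.0184  0.0962] psi -75.20 posang-psi 39.25 F 7.04 Mz 0.247 tq 1.484 grasp 3.65
```

The torque is about 0.21 Nm, clearly past touch. But the touch angle is uncertain, because the contact lever changed partway through. I'll loosen about 36° using another wing, then re-tighten with tip contact throughout, to find the first touch cleanly.

Emit:
{"name": "carry_out", "arguments": {"commands": [[[-0.054, -0.057, 0, 0, 0, -1], [-0.054, -0.057, -0.4, 0, 0, -1], [0, 0, -0.7, 0, 0, 0], [-0.3, 0, -0.7, 0, 0, 0], [-0.6, 0, -0.6, 0, 0, 0], [-0.6, 0, 0, 0, 0, 0], [-0.4, 0, 0, 0, 0, 0], [0, 0, 0, 0, 0, 0], [0, 0, 0, 0, 0, 0]]]}}

```text
clock: 19.45
position: [0.5112, 0.0718, 0.192]
ee_rot: [0.967, 0.255, 0.001, 0.001]
ft_force: [0.2, 0.2, 0.6]
grip_width: -0.001
grasp_force: 0.0
```

```bash
cat >> h.py <<'E'
def goto2(psi,side,z,t,lead,r=24):
    q=np.radians(psi);X=W(r*1e-3*np.cos(q)-t*1e-3*np.sin(q),r*1e-3*np.sin(q)+t*1e-3*np.cos(q),z)
    yw=YAW+psi+lead-(0 if side>0 else 180);y=tool()[3]
    a=np.radians(yw);c=O[:2]-X[:2];c=np.array([c@[np.cos(a),np.sin(a)],c@[np.sin(a),-np.cos(a)]])*25
    d=np.radians(-6 if lead>0 else 6);R=np.array([[np.cos(d),-np.sin(d)],[np.sin(d),np.cos(d)]])
    print("shift",totool(X).round(3),"turn",round(-((yw-y+180)%360-180)/6,3),"row6",(c-R@c).round(4),np.degrees(d))
E
python3 -c "
from h import *
im,t=wings(.111);im,t2=wings(.111);t=(t+t2)/2;print('theta',t,tool()[3],get_obs()['joint_pos'].round(2))
C0=min((t+k for k in(0,-120,120)),key=lambda a:abs(a-47));print(C0)
goto2(C0-13,-1,.19,-18,8);goto2(C0-13,1,.19,-18,8)"
```

```text
theta 48.27538630720362 29.582802258781808 [ 0.16  0.15 -0.42  1.78  0.06  1.22 -1.33]
48.27538630720362
shift [ 1.618 -0.175  0.036] turn 10.885 row6 [-0.0524  0.0585] -6.000000000000001
shift [ 1.618 -0.175  0.036] turn -19.115 row6 [ 0.0524 -0.0585] -6.000000000000001
```

Emit:
{"name": "carry_out", "arguments": {"commands": [[[0.55, -0.06, 0, 0, 0, 0], [0.55, -0.06, 0, 0, 0, 0], [0.518, -0.055, 0, 0, 0, 0], [0, 0, 0, 0, 0, -1], [0, 0, 0, 0, 0, -1], [0, 0, 0, 0, 0, -1], [0, 0, 0, 0, 0, -1], [0, 0, 0, 0, 0, -1], [0, 0, 0, 0, 0, -1], [0, 0, 0, 0, 0, -1], [0, 0, 0, 0, 0, -1], [0, 0, 0, 0, 0, -1], [0, 0, 0, 0, 0, -1], [0, 0, 0, 0, 0, -1], [0, 0, 0, 0, 0, -1], [0, 0, 0, 0, 0, -1], [0, 0, 0, 0, 0, -1], [0, 0, 0, 0, 0, -1], [0, 0, 0, 0, 0, -1], [0, 0, 0, 0, 0, -1]]]}}

```text
clock: 21.22
position: [0.5644, 0.1108, 0.1906]
ee_rot: [0.408, 0.913, 0.0, -0.0]
ft_force: [0.0, 0.4, 0.2]
grip_width: 0.002
grasp_force: 0.0
```

Emit:
{"name": "carry_out", "arguments": {"commands": [[[0, 0, 0, 0, 0, -1], [0, 0, 0, 0, 0, -1], [0, 0, 0, 0, 0, -0.115], [0, 0, 0, 0, 0, 0]]]}}

```text
clock: 21.55
position: [0.5642, 0.1105, 0.1906]
ee_rot: [0.308, 0.951, 0.0, -0.0]
ft_force: [-0.6, -0.5, 0.2]
grip_width: -0.001
grasp_force: 0.0
```

```bash
python3 -c "
from h import *
st2();goto2(48.3-13,1,.096,-18,8);print(get_obs()['joint_pos'].round(2))"
```

```text
t 21.55 c [ 0.03   -0.0006  0.1906] psi 51.11 posang-psi -52.21 F 0.83 Mz -0.013 tq 0.049 grasp 0.00
shift [-0.005  0.004  2.366] turn -0.032 row6 [ 0.0524 -0.0585] -6.000000000000001
[ 0.31  0.33 -0.7   1.62  0.22  1.27  0.51]
```

Emit:
{"name": "carry_out", "arguments": {"commands": [[[0, 0, 0.7, 0, 0, 0], [0, 0, 0.8, 0, 0, 0], [0, 0, 0.6, 0, 0, 0], [0, 0, 0.266, 0, 0, 0], [0, 0, 0, 0, 0, 0], [0.0524, -0.0585, 0, 0, 0, -1], [0.0524, -0.0585, 0, 0, 0, -1], [0.0262, -0.0292, 0, 0, 0, -0.5], [0.0262, -0.0292, 0, 0, 0, -0.5], [0, 0, 0, 0, 0, 0]]]}}

```text
clock: 22.38
position: [0.5562, 0.1084, 0.0982]
ee_rot: [0.154, 0.988, 0.001, 0.001]
ft_force: [2.6, 3.7, -1.2]
grip_width: -0.003
grasp_force: 2.4
```

```bash
python3 -c "
from h import *
st2()"
```

```text
t 22.38 c [0.0294 0.0077 0.0982] psi 69.28 posang-psi -54.63 F 4.56 Mz -0.083 tq 1.063 grasp 2.35
```

Emit:
{"name": "carry_out", "arguments": {"commands": [[[0.0524, -0.0585, 0, 0, 0, -1], [0.0524, -0.0585, 0, 0, 0, -1], [0, 0, 0, 0, 0, 0]]]}}

```text
clock: 22.63
position: [0.5506, 0.1045, 0.098]
ee_rot: [0.049, 0.999, 0.001, 0.001]
ft_force: [1.1, 5.4, 3.7]
grip_width: 0.003
grasp_force: 2.1
```

```bash
python3 -c "
from h import *
st2()"
```

```text
t 22.63 c [0.0267 0.0139 0.098 ] psi 81.33 posang-psi -53.80 F 5.47 Mz -0.125 tq 0.811 grasp 2.06
```

Emit:
{"name": "carry_out", "arguments": {"commands": [[[0.0524, -0.0585, 0, 0, 0, -1], [0.0524, -0.0585, 0, 0, 0, -1], [0, 0, 0, 0, 0, 0]]]}}

```text
clock: 22.88
position: [0.5459, 0.0993, 0.0974]
ee_rot: [-0.054, 0.999, 0.0, 0.001]
ft_force: [0.9, 3.9, 2.1]
grip_width: -0.0
grasp_force: 1.5
```

```bash
python3 -c "
from h import *
st2()"
```

```text
t 22.88 c [0.0225 0.0195 0.0974] psi -266.84 posang-psi 307.79 F 4.05 Mz -0.033 tq 0.605 grasp 1.51
```

Emit:
{"name": "carry_out", "arguments": {"commands": [[[0.0524, -0.0585, 0, 0, 0, -1], [0, 0, 0, 0, 0, 0]]]}}

```text
clock: 23.05
position: [0.5438, 0.0965, 0.0969]
ee_rot: [-0.105, 0.994, -0.0, 0.0]
ft_force: [0.8, 2.9, 1.6]
grip_width: 0.004
grasp_force: 1.2
```

```bash
python3 -c "
from h import *
st2()"
```

```text
t 23.05 c [0.0201 0.022  0.0969] psi -260.96 posang-psi 308.62 F 3.05 Mz -0.161 tq 0.483 grasp 1.25
```

Emit:
{"name": "carry_out", "arguments": {"commands": [[[-0.0524, 0.0585, 0, 0, 0, 1], [-0.0524, 0.0585, -0.4, 0, 0, 1], [0, 0, -0.7, 0, 0, 1], [0, 0, -0.7, 0, 0, 1], [0, 0, -0.6, 0, 0, 1], [0, 0, 0, 0, 0, 1], [0, 0, 0, 0, 0, 1], [0, 0, 0, 0, 0, 1], [0, 0, 0, 0, 0, 1], [0, 0, 0, 0, 0, 1], [0, 0, 0, 0, 0, 1], [0, 0, 0, 0, 0, 1], [0, 0, 0, 0, 0, 1], [-0.6, 0, 0, 0, 0, 1], [-0.7, 0, 0, 0, 0, 1], [-0.6, 0, 0, 0, 0, 0], [0, 0, 0, 0, 0, 0], [0, 0, 0, 0, 0, 0]]]}}

```text
clock: 24.55
position: [0.5707, 0.0278, 0.1922]
ee_rot: [0.632, 0.775, -0.001, 0.0]
ft_force: [0.4, -0.2, 0.7]
grip_width: -0.0
grasp_force: 0.0
```

```bash
python3 -c "
from h import *
im,t=wings(.111);im,t2=wings(.111);t=(t+t2)/2;print('theta',t,tool()[3],C(tool()[1]))
cv2.imwrite('pics/w6.png',im)
B=min((t+k for k in(0,-120,120)),key=lambda a:abs(a+37));print(B)
goto2(B+12,1,.19,18,-8);goto2(B+12,1,.096,18,-8)"
```

```text
theta -34.065000122934336 101.96787297002268 [-0.04979633  0.00867245  0.1923998 ]
-34.065000122934336
shift [1.969 0.058 0.06 ] turn 5.172 row6 [0.0524 0.0585] 6.000000000000001
shift [1.969 0.059 2.41 ] turn 5.172 row6 [0.0524 0.0585] 6.000000000000001
```

Emit:
{"name": "carry_out", "arguments": {"commands": [[[0.65, 0.019, 0, 0, 0, 0], [0.65, 0.02, 0, 0, 0, 0], [0.669, 0.02, 0, 0, 0, 0], [0, 0, 0, 0, 0, 1], [0, 0, 0, 0, 0, 1], [0, 0, 0, 0, 0, 1], [0, 0, 0, 0, 0, 1], [0, 0, 0.3, 0, 0, 1], [0, 0, 0.7, 0, 0, 0.172], [0, 0, 0.7, 0, 0, 0], [0, 0, 0.5, 0, 0, 0], [0, 0, 0.21, 0, 0, 0], [0, 0, 0, 0, 0, 0], [0, 0, 0, 0, 0, 0]]]}}

```text
clock: 25.82
position: [0.5563, 0.1081, 0.0966]
ee_rot: [0.813, 0.582, 0.0, 0.0]
ft_force: [-0.2, 0.7, 0.8]
grip_width: -0.0
grasp_force: 0.0
```

```bash
python3 -c "
from h import *
st2();goto2(-22,1,.096,18,-8)"
```

```text
t 25.82 c [0.0291 0.0076 0.0966] psi -21.86 posang-psi 36.51 F 0.76 Mz -0.018 tq 0.053 grasp 0.00
shift [-0.004 -0.001  0.016] turn 0.023 row6 [0.0524 0.0585] 6.000000000000001
```

Emit:
{"name": "carry_out", "arguments": {"commands": [[[0.0262, 0.0292, 0, 0, 0, 0.5], [0.0262, 0.0292, 0, 0, 0, 0.5], [0.0262, 0.0292, 0, 0, 0, 0.5], [0.0262, 0.0292, 0, 0, 0, 0.5], [0, 0, 0, 0, 0, 0], [0, 0, 0, 0, 0, 0]]]}}

```text
clock: 26.32
position: [0.5628, 0.1099, 0.0974]
ee_rot: [0.869, 0.494, 0.001, 0.0]
ft_force: [-0.7, 0.3, 0.4]
grip_width: 0.003
grasp_force: 0.5
```

```bash
python3 -c "
from h import *
st2()"
```

```text
t 26.32 c [0.0297 0.0009 0.0974] psi -33.77 posang-psi 35.42 F 0.78 Mz 0.026 tq 0.207 grasp 0.48
```

Emit:
{"name": "carry_out", "arguments": {"commands": [[[0.0262, 0.0292, 0, 0, 0, 0.5], [0, 0, 0, 0, 0, 0], [0, 0, 0, 0, 0, 0]]]}}

```text
clock: 26.57
position: [0.5638, 0.1101, 0.0966]
ee_rot: [0.882, 0.472, 0.001, 0.0]
ft_force: [-1.5, 1.4, 1.2]
grip_width: 0.001
grasp_force: 1.0
```

```bash
python3 -c "
from h import *
st2()"
```

```text
t 26.57 c [ 0.0296 -0.0002  0.0966] psi -36.71 posang-psi 36.33 F 2.09 Mz 0.078 tq 0.443 grasp 1.03
```

Emit:
{"name": "carry_out", "arguments": {"commands": [[[0.0262, 0.0292, 0, 0, 0, 0.5], [0, 0, 0, 0, 0, 0], [0, 0, 0, 0, 0, 0]]]}}

```text
clock: 26.82
position: [0.5652, 0.1102, 0.0961]
ee_rot: [0.894, 0.449, 0.0, -0.0]
ft_force: [-2.0, 2.5, 1.9]
grip_width: -0.001
grasp_force: 1.5
```

```bash
python3 -c "
from h import *
st2()"
```

```text
t 26.82 c [ 0.0295 -0.0015  0.0961] psi -39.69 posang-psi 36.75 F 3.19 Mz 0.153 tq 0.618 grasp 1.45
```

Emit:
{"name": "carry_out", "arguments": {"commands": [[[0.0262, 0.0292, 0, 0, 0, 0.5], [0, 0, 0, 0, 0, 0], [0, 0, 0, 0, 0, 0]]]}}

```text
clock: 27.07
position: [0.5667, 0.1103, 0.096]
ee_rot: [0.905, 0.425, 0.0, -0.0]
ft_force: [-3.0, 3.0, 2.5]
grip_width: 0.004
grasp_force: 1.8
```

```bash
python3 -c "
from h import *
st2()"
```

```text
t 27.07 c [ 0.0293 -0.0031  0.096 ] psi -42.68 posang-psi 36.70 F 4.25 Mz 0.104 tq 0.787 grasp 1.78
```

Emit:
{"name": "carry_out", "arguments": {"commands": [[[0.0262, 0.0292, 0, 0, 0, 0.5], [0, 0, 0, 0, 0, 0], [0, 0, 0, 0, 0, 0]]]}}

```text
clock: 27.32
position: [0.5683, 0.1104, 0.0959]
ee_rot: [0.916, 0.401, 0.0, -0.0]
ft_force: [-2.1, 4.1, 2.2]
grip_width: -0.003
grasp_force: 2.0
```

```bash
python3 -c "
from h import *
st2()"
```

```text
t 27.32 c [ 0.0291 -0.0046  0.0959] psi -45.68 posang-psi 36.69 F 4.65 Mz 0.014 tq 0.971 grasp 2.02
```

Emit:
{"name": "carry_out", "arguments": {"commands": [[[0.0262, 0.0292, 0, 0, 0, 0.5], [0, 0, 0, 0, 0, 0], [0, 0, 0, 0, 0, 0]]]}}

```text
clock: 27.57
position: [0.5699, 0.1104, 0.0959]
ee_rot: [0.926, 0.377, 0.0, -0.0]
ft_force: [-1.9, 4.5, 1.3]
grip_width: 0.0
grasp_force: 2.2
```

```bash
python3 -c "
from h import *
st2()"
```

```text
t 27.57 c [ 0.0288 -0.0062  0.0959] psi -48.70 posang-psi 36.60 F 4.92 Mz 0.092 tq 1.041 grasp 2.20
```

Emit:
{"name": "carry_out", "arguments": {"commands": [[[0.0262, 0.0292, 0, 0, 0, 0.5], [0, 0, 0, 0, 0, 0], [0, 0, 0, 0, 0, 0]]]}}

```text
clock: 27.82
position: [0.5714, 0.1105, 0.0959]
ee_rot: [0.936, 0.353, 0.0, -0.0]
ft_force: [-1.3, 5.6, 1.3]
grip_width: -0.004
grasp_force: 2.4
```

```bash
python3 -c "
from h import *
st2()"
```

```text
t 27.82 c [ 0.0285 -0.0077  0.0959] psi -51.71 posang-psi 36.68 F 5.77 Mz 0.151 tq 1.168 grasp 2.36
```

```bash
cat >> h.py <<'E'
def st3(w0=1.5,h=.205):
    o,p,R,y=tool();c=C(p);t=o['torque'];F=o['ft_force'];psi=y-YAW+8;w=np.radians(YAW+psi+w0)
    n=np.array([-np.sin(w),np.cos(w)]);r=np.array([np.cos(w),np.sin(w)])
    Ft=np.array([-t[1],t[0]])/h;s=[f"Fn {f@n:.2f} Fr {f@r:.2f} tau {.03*(f@n)-.005*(f@r):.4f}" for f in(F[:2],Ft)]
    print(f"{o['clock']:.2f} psi {psi:.2f} pp {np.degrees(np.arctan2(c[1],c[0]))-psi:.2f} r {np.hypot(*c[:2]):.4f} | ft {s[0]} | tq {s[1]} | g {o['grasp_force']:.2f} Fz {F[2]:.1f}")
E
python3 -c "
from h import *
st3()"
```

```text
27.82 psi -51.71 pp 36.68 r 0.0295 | ft Fn 4.54 Fr 3.56 tau 0.1185 | tq Fn 5.02 Fr 2.70 tau 0.1370 | g 2.36 Fz 1.3
```

Emit:
{"name": "carry_out", "arguments": {"commands": [[[0.03, 0, 0, 0, 0, 0], [0, 0, 0, 0, 0, 0]]]}}

```text
clock: 27.98
position: [0.5718, 0.1105, 0.0957]
ee_rot: [0.936, 0.352, -0.001, 0.0]
ft_force: [-5.0, 3.5, 2.8]
grip_width: 0.004
grasp_force: 2.6
```

```bash
python3 -c "
from h import *
st3()"
```

```text
27.98 psi -51.73 pp 35.81 r 0.0296 | ft Fn 6.09 Fr -0.49 tau 0.1850 | tq Fn 4.97 Fr -0.58 tau 0.1519 | g 2.63 Fz 2.8
```

Emit:
{"name": "carry_out", "arguments": {"commands": [[[0.031, 0.0292, 0, 0, 0, 0.5], [0, 0, 0, 0, 0, 0], [0, 0, 0, 0, 0, 0]]]}}

```text
clock: 28.23
position: [0.5736, 0.1104, 0.0956]
ee_rot: [0.945, 0.328, -0.001, 0.0]
ft_force: [-5.1, 2.2, 2.9]
grip_width: -0.0
grasp_force: 2.4
```

```bash
python3 -c "
from h import *
st3()"
```

```text
28.23 psi -54.75 pp 35.43 r 0.0297 | ft Fn 5.22 Fr -1.78 tau 0.1655 | tq Fn 4.75 Fr -0.73 tau 0.1461 | g 2.41 Fz 2.9
```

Emit:
{"name": "carry_out", "arguments": {"commands": [[[0.0262, 0.0292, 0, 0, 0, 0.5], [0, 0, 0, 0, 0, 0], [0, 0, 0, 0, 0, 0]]]}}

```text
clock: 28.48
position: [0.5751, 0.1102, 0.0956]
ee_rot: [0.953, 0.303, -0.001, 0.0]
ft_force: [-4.7, 2.9, 1.1]
grip_width: -0.001
grasp_force: 2.5
```

```bash
python3 -c "
from h import *
st3()"
```

```text
28.48 psi -57.75 pp 35.59 r 0.0298 | ft Fn 5.33 Fr -1.32 tau 0.1664 | tq Fn 4.86 Fr -0.95 tau 0.1505 | g 2.52 Fz 1.1
```

Emit:
{"name": "carry_out", "arguments": {"commands": [[[0.0262, 0.0292, 0, 0, 0, 0.5], [0, 0, 0, 0, 0, 0], [0, 0, 0, 0, 0, 0]]]}}

```text
clock: 28.73
position: [0.5765, 0.11, 0.0956]
ee_rot: [0.961, 0.278, -0.001, -0.0]
ft_force: [-4.7, 3.5, 2.6]
grip_width: -0.002
grasp_force: 2.7
```

```bash
python3 -c "
from h import *
st3()"
```

```text
28.73 psi -60.75 pp 35.74 r 0.0299 | ft Fn 5.74 Fr -1.16 tau 0.1780 | tq Fn 5.36 Fr -1.25 tau 0.1669 | g 2.71 Fz 2.6
```

Emit:
{"name": "carry_out", "arguments": {"commands": [[[0.0262, 0.0292, 0, 0, 0, 0.5], [0, 0, 0, 0, 0, 0], [0, 0, 0, 0, 0, 0]]]}}

```text
clock: 28.98
position: [0.578, 0.1097, 0.0955]
ee_rot: [0.968, 0.253, -0.001, -0.0]
ft_force: [-4.5, 3.2, 1.3]
grip_width: 0.002
grasp_force: 2.9
```

```bash
python3 -c "
from h import *
st3()"
```

```text
28.98 psi -63.74 pp 35.97 r 0.0300 | ft Fn 5.32 Fr -1.48 tau 0.1669 | tq Fn 5.56 Fr -1.49 tau 0.1743 | g 2.91 Fz 1.3
```

Emit:
{"name": "carry_out", "arguments": {"commands": [[[0.0262, 0.0292, 0, 0, 0, 0.5], [0, 0, 0, 0, 0, 0], [0, 0, 0, 0, 0, 0]]]}}

```text
clock: 29.23
position: [0.5794, 0.1094, 0.0955]
ee_rot: [0.974, 0.227, -0.001, -0.0]
ft_force: [-4.6, 4.7, 1.3]
grip_width: 0.001
grasp_force: 3.1
```

```bash
python3 -c "
from h import *
st3()"
```

```text
29.23 psi -66.73 pp 36.18 r 0.0301 | ft Fn 6.50 Fr -0.98 tau 0.2001 | tq Fn 6.45 Fr -1.47 tau 0.2008 | g 3.11 Fz 1.3
```

Force is at the free level (about 2.5 N at the tip) up to a wing angle of about -38 to -41°. It then rises steadily, in both the tightening and loosening passes, so first touch is near -40°. The wing is now near -63.5°, so I add about 2° and release.

Emit:
{"name": "carry_out", "arguments": {"commands": [[[0.0175, 0.0195, 0, 0, 0, 0.333], [0, 0, 0, 0, 0, 0], [0, 0, 0, 0, 0, 0]]]}}

```text
clock: 29.48
position: [0.5802, 0.1092, 0.0955]
ee_rot: [0.978, 0.21, -0.001, -0.0]
ft_force: [-4.1, 4.7, 1.2]
grip_width: -0.0
grasp_force: 3.4
```

```bash
python3 -c "
from h import *
st3()"
```

```text
29.48 psi -68.71 pp 36.48 r 0.0302 | ft Fn 6.16 Fr -0.76 tau 0.1885 | tq Fn 6.54 Fr -1.51 tau 0.2038 | g 3.35 Fz 1.2
```

Emit:
{"name": "carry_out", "arguments": {"commands": [[[-0.054, -0.057, 0, 0, 0, -1], [-0.054, -0.057, -0.4, 0, 0, -1], [0, 0, -0.7, 0, 0, 0], [-0.3, 0, -0.7, 0, 0, 0], [-0.6, 0, -0.6, 0, 0, 0], [-0.6, 0, 0, 0, 0, 0], [-0.4, 0, 0, 0, 0, 0], [0, 0, 0, 0, 0, 0], [0, 0, 0, 0, 0, 0]]]}}

```text
clock: 30.23
position: [0.514, 0.0645, 0.1922]
ee_rot: [0.951, 0.31, 0.0, 0.001]
ft_force: [1.1, 0.3, 0.6]
grip_width: -0.0
grasp_force: 0.0
```

```bash
python3 -c "
from h import *
im,t=wings(.111);im,t2=wings(.111);print('theta',(t+t2)/2,(t+t2)/2-120);cv2.imwrite('pics/w7.png',im)
st3()"
```

```text
theta 50.91778054041279 -69.08221945958721
30.33 psi -56.82 pp 151.25 r 0.0570 | ft Fn -0.50 Fr 1.07 tau -0.0203 | tq Fn -0.10 Fr 0.18 tau -0.0039 | g 0.00 Fz -0.1
```

View pics/w7.png

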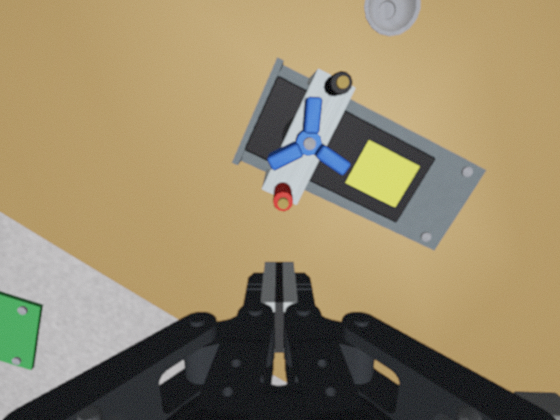

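```bash
python3 -c "
from h import *
p=camera_params('wrist')
for u in((435,157.5),(398.5,221.5)): print(C(onz('wrist',u,.051,p)).round(4))
im=cv2.imread('pics/w7.png');m=cv2.inRange(cv2.cvtColor(im,cv2.COLOR_BGR2HSV),(22,120,100),(35,255,255));M=cv2.moments(m,True);print(C(onz('wrist',(M['m10']/M['m00'],M['m01']/M['m00']),.051,p)).round(4))"
```

```text
[-0.1074 -0.0329  0.051 ]
[-0.1089  0.0293  0.051 ]
[-0.0785 -0.0015  0.051 ]
```

```bash
python3 -c "
from workcell import *
print(hand_in())"
```

```text
the job is handed in; nothing more can be done
None
```

I pushed the battery home against the stop and clamped it, then let go of the nut and handed the job in at about 30 s. The nut is an estimated 28° past first touch (about 25° was asked). That touch point is inferred from a gradual force rise and could be off by several degrees, and I overshot by a few degrees on the first pass, loosened the nut about 36° to re-find the touch, then re-tightened.

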